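# Sort tagged bearing housings, brushing out the yellow one

## Task

Sort the bearing housings on the bench by their tags: every green-tagged one into a nest of the green pass tray and every red-tagged one into a nest of the red reject tray, one upright and flush in each nest. The yellow-tagged one first goes into the yellow-railed brushing nest and is let go there; with the brush go right down to the bottom of its bore and back up to the mouth three times, put the brush back upright in its holder, and then move the housing to the pass tray too. Leave the bottle, the hammer and the mug alone.

Things in the scene. Friction and masses are not known exactly. Their poses are not given: they have to be found in the camera images.
- green_a: Upright aluminium housing, about 0.35 kg: round barrel 51 mm across, 80 mm tall; open bore 41 mm wide, 72 mm deep; foot flange 64 mm across, 8 mm high. Origin: centre of its underside, z up. A level green tag (22 x 30 x 4 mm, white round dot) sticks out to its own +x, 25 to 47 mm from the axis, 72 to 76 mm up; its +y and -y sides are clear to grip. Green means pass. May be absent.
- green_b: Upright aluminium housing, about 0.35 kg: round barrel 51 mm across, 80 mm tall; open bore 41 mm wide, 72 mm deep; foot flange 64 mm across, 8 mm high. Origin: centre of its underside, z up. A level green tag (22 x 30 x 4 mm, white round dot) sticks out to its own +x, 25 to 47 mm from the axis, 72 to 76 mm up; its +y and -y sides are clear to grip. Green means pass. May be absent.
- red_a: Upright aluminium housing, about 0.35 kg: round barrel 51 mm across, 80 mm tall; open bore 41 mm wide, 72 mm deep; foot flange 64 mm across, 8 mm high. Origin: centre of its underside, z up. A level red tag (22 x 30 x 4 mm, white cross) sticks out to its own +x, 25 to 47 mm from the axis, 72 to 76 mm up; its +y and -y sides are clear to grip. Red means reject. May be absent.
- red_b: Upright aluminium housing, about 0.35 kg: round barrel 51 mm across, 80 mm tall; open bore 41 mm wide, 72 mm deep; foot flange 64 mm across, 8 mm high. Origin: centre of its underside, z up. A level red tag (22 x 30 x 4 mm, white cross) sticks out to its own +x, 25 to 47 mm from the axis, 72 to 76 mm up; its +y and -y sides are clear to grip. Red means reject. May be absent.
- yellow: Upright aluminium housing, about 0.35 kg: round barrel 51 mm across, 80 mm tall; open bore 41 mm wide, 72 mm deep; foot flange 64 mm across, 8 mm high. Origin: centre of its underside, z up. A level yellow tag (22 x 30 x 4 mm, black bar) sticks out to its own +x, 25 to 47 mm from the axis, 72 to 76 mm up; its +y and -y sides are clear to grip. Yellow means brush, then pass. Always present.
- pass_tray: Fixed aluminium tray, 8 mm thick and 94 mm wide, with 3 square nests in a row along its own x, 105 mm apart, each 74 mm wide inside between green rails 6 mm high (rail tops 14 mm over the bench). Origin: centre of its underside. For passed housings; it is 304 mm long.
- reject_tray: Fixed aluminium tray, 8 mm thick and 94 mm wide, with 2 square nests in a row along its own x, 105 mm apart, each 74 mm wide inside between red rails 6 mm high (rail tops 14 mm over the bench). Origin: centre of its underside. For rejected housings; it is 199 mm long.
- pass_1 (a point): Centre of the floor of pass nest 1 (of 3), 8 mm above the bench; a seated housing's origin comes here.
- pass_2 (a point): Centre of the floor of pass nest 2 (of 3), 8 mm above the bench; a seated housing's origin comes here.
- pass_3 (a point): Centre of the floor of pass nest 3 (of 3), 8 mm above the bench; a seated housing's origin comes here.
- reject_1 (a point): Centre of the floor of reject nest 1 (of 2), 8 mm above the bench; a seated housing's origin comes here.
- reject_2 (a point): Centre of the floor of reject nest 2 (of 2), 8 mm above the bench; a seated housing's origin comes here.
- brush_nest_floor (a point): Centre of the floor of the one brushing nest, 8 mm above the bench: a fixed aluminium plate 94 mm square with a pocket 74 mm square inside yellow rails 10 mm high (tops 18 mm over the bench). A seated housing's origin comes here; nothing clamps it.
- brush_holder: Fixed blue upright square sleeve, 56 mm wide outside, 36 mm inside, 105 mm tall, open at the top and empty down to the bench. Origin: centre of its underside.
- holder_rim (a point): Centre of the open top of the brush holder, 105 mm above the bench.
- brush: Bore brush, 177 mm long, 0.15 kg, upright in its holder. Origin: tip of the bristle head, z up along the handle. From the tip: stiff bristle head 28 mm across to 95 mm; black collar 48 mm across, 95 to 103 mm; pale square wooden handle 22 mm wide, 103 to 177 mm, flats across its x and y. In the holder the collar rests on the rim, the tip 10 mm above the bench.
- oil_bottle: Bystander: white bottle with a red cap, 60 mm across, 160 mm tall, origin at the centre of its underside. Leave alone.
- hammer: Bystander: hammer with a wooden handle, 260 mm long, lying on the bench; origin near its middle, its own x towards the head. Leave alone.
- mug: Bystander: blue mug 80 mm across, 90 mm tall, origin at the centre of its underside. Leave alone.

How it is judged:
By the outcome, as a careful person would: the job done as asked, in the order asked, and still so for the second after the job is handed in, with the robot touching nothing.
Of green_a, green_b, red_a, red_b only 2 to 4 are there at a start; the rules pass over those that are not, and their reading is None.
At some moment in a run one of green_a, green_b, red_a, red_b may be knocked a few centimetres aside while the robot is not near it.
It also fails if it takes over 210 s, if anything falls off the work surface, if the arm or the gripper's body presses on something with over 40 N, if the wrist force passes 120 N, or if a joint passes its speed limit or range.

## Robot

A 6-joint arm with a two-finger parallel gripper is mounted at the origin on the work surface. World frame = base frame: x ahead of the robot, y to its left, z up, the work surface at z = 0. Lengths are in m, angles in degrees, forces in N, time in s.
With the tool pointing down it reaches from about 0.3 to 0.75 m from the base axis. Payload 8.5 kg.
Tool frame: the origin (TCP) lies midway between the tips of the shut fingers; the grasp point (between the pads) lies 19 mm behind it; z points along the fingers, y is the direction in which the jaws open and shut (so a half turn about z gives the same grasp; the last joint's range is limited). The gripper opens to 85 mm and grips with 20 to 120 N. Pads are 22 mm wide; open, the fingers measure 114 mm over their backs; the gripper's body (76 mm by 85 mm) begins 54 mm behind the grasp point. The pads swing forward as they close: fully open they stand 13 mm farther back than shut.
Start: joints at [58.023, 21.807, 74.336, -0, 83.858, -12.336], TCP at [0.185, 0.518, 0.231] pointing down, gripper open.
Joint ranges: [-178.18, 178.18], [-50.72, 133.34], [12.68, 142.11], [-81.47, 261.47], [9.98, 163.14], [-165.26, 165.26]. Speed limits (degrees/s): [136.94, 136.94, 180, 180, 180, 180].

## Interface

Orientations are given as a 3x3 rotation matrix whose columns are the frame's x, y, z axes.
In Python, from rig import env gives the robot as it stands.
- The arm moves only by the shell command python3 -m inch 'ROWS' [FORCE]. ROWS is text: rows parted by semicolons, each of 5 numbers parted by spaces: the finger opening in mm, from 0 to 85.4, then the shift along the tool's x, y, z in mm, then the turn about the tool's z in degrees. In form: jaw dx dy dz turn; .... A call has 1 to 10 rows; each row is the pose to reach, as a shift and turn from the pose commanded when the call began, along the tool's axes at that moment; what a row does not reach only later rows make up. A row lasts 1/8 s, in which the tool goes at most 62.5 mm and 10.7 degrees, less where a joint would pass 70% of its speed; a pose out of reach is approached as far as the arm can. A call with a gripper value outside its range is refused whole. The fingers move at their own pace and stop on an object; FORCE is the grip in N (left out, the last holds). Time passes only in rows, so rows that repeat a pose let the fingers close. It gives the time, the measured TCP pose, the force and the opening at its end, in the units of the state.
- env.observe(): the state, without advancing time (a new reading comes with each control period).
- env.get_image(name): name is "scene" or "top" or "wrist"; returns a dict with "color" (384x512x3 uint8, blue, green, red), "range_z" (384x512 float32, m along the optical axis (not along the pixel's ray), 0 where there is no reading), "fov_y" (degrees; the focal length in pixels is half the picture's height over the tangent of half this angle, whatever the lens; pixels are square), "cx", "cy" (the principal point, pixels), "k1" (the pictures are not rectified: a ray, as slopes to the right and down, at radius r is drawn at 1 + k1 r^2 times it, then the intrinsics apply), "R" (3x3) and "t" (3): a world point X has camera coordinates R X + t. Camera axes: x right, y down, z forward; pixel columns grow to the right and rows downward; lengths in m; the calibration is good to about 2 mm. A picture is of the moment at which its call begins.
- env.close_job(): hands the job in, once; it reports no verdict.
The state is a dict: "time_s": time; "q": joint angles; "qvel": joint speeds; "joint_efforts": joint torques, N m; "position": TCP position; "tool_rot": TCP orientation; "ft_force": force on the tool from outside, world axes, zero at the start; "wrist_torque": the same for the moment, N m; "grip_width": finger opening in m.
Only numpy, scipy, OpenCV 4.12 (cv2) and the standard library are available. Lean on these libraries where they do the work, as an engineer would, in place of code of your own. Each camera call takes 0.05 s, during which the arm holds its last target.

## Working session

There is one attempt and no reset: what is moved stays moved. The work goes in short steps, Python scripts to look and compute and a shell command to move; the robot and the scene stay as the last step left them, time stands still between calls to the robot, and variables do not carry over. Pictures are saved under pics/ and viewed, and the job is handed in when it is done.

```bash
ls -la; mkdir -p pics
cat > h.py <<'E'
import numpy as np, cv2
from rig import env
def cam(n):
    im=env.get_image(n); return im
def K(im):
    h=im['color'].shape[0]; f=h/2/np.tan(np.radians(im['fov_y'])/2)
    return f
def rays(im,uv):
    f=K(im); uv=np.atleast_2d(uv).astype(float)
    d=(uv-[im['cx'],im['cy']])/f
    s=d.copy()
    for _ in range(30):
        s=d/(1+im['k1']*(s**2).sum(1,keepdims=True))
    r=np.c_[s,np.ones(len(s))]
    return r
def onplane(im,uv,z):
    R=np.array(im['R']);t=np.array(im['t']);r=rays(im,uv)@R; c=-R.T@t
    return c+r*((z-c[2])/r[:,2])[:,None]
def cloud(im,uv):
    uv=np.atleast_2d(uv).astype(int); r=rays(im,uv); z=im['range_z'][uv[:,1],uv[:,0]]
    return (r*z[:,None]-np.array(im['t']))@np.array(im['R'])
def proj(im,X):
    X=np.atleast_2d(X)@np.array(im['R']).T+np.array(im['t'])
    s=X[:,:2]/X[:,2:]; s=s*(1+im['k1']*(s**2).sum(1,keepdims=True))
    return s*K(im)+[im['cx'],im['cy']]
def st():
    s=env.observe(); print('t',s['time_s'],'p',np.round(s['position'],4),'R',np.round(s['tool_rot'],3).tolist(),'F',np.round(s['ft_force'],1),'g',s['grip_width'],'q',np.round(s['q'],1)); return s
E
python3 - <<'E'
from h import *
st()
for n in ['scene','top','wrist']:
    im=cam(n); cv2.imwrite(f'pics/{n}0.png',im['color']); print(n,im['fov_y'],im['cx'],im['cy'],im['k1'],np.round(-np.array(im['R']).T@im['t'],3))
E
```

```text
total 12
drwxr-xr-x  3 agent agent 4096 Dec  6 16:18 .
drwxr-xr-x 23 root  root  4096 Dec  6 16:18 ..
drwxr-xr-x  2 agent agent 4096 Dec  6 16:18 pics
t 0.0 p [0.1847 0.5178 0.2307] R [[-0.942, 0.336, -0.001], [0.336, 0.942, -0.001], [0.0, -0.001, -1.0]] F [ 0.5  1.1 -0.2] g 0.0854017213699789 q [ 58.   21.8  74.4  -0.   83.9 -12.3]
scene 49.200214221930004 261.11178647505795 188.59385830947292 -0.024608367941378547 [ 1.178 -0.648  0.845]
top 47.26949013348942 257.8070332252287 191.2667663447656 0.02116265311937747 [ 0.313 -0.058  1.307]
wrist 70.90873991312168 252.73190983654658 194.9593727531544 -0.019016065695534507 [0.108 0.545 0.373]
```

View pics/top0.png

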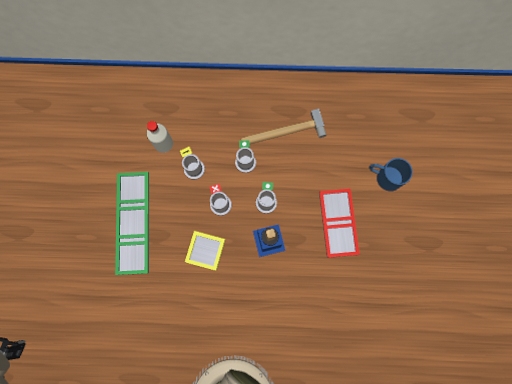

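View pics/scene0.png

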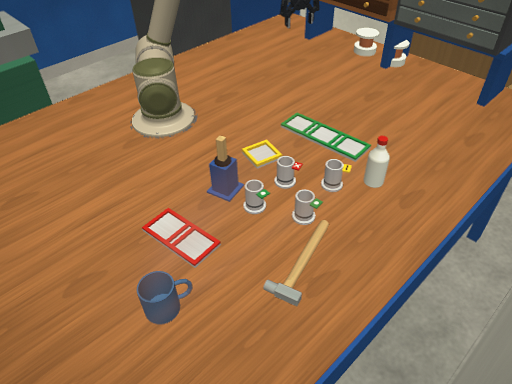

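View pics/wrist0.png

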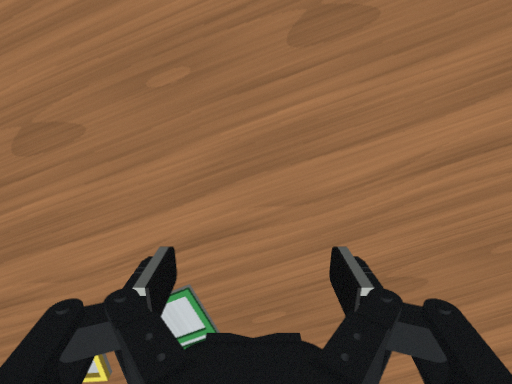

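The top view shows yellow at (192,167), greens at (245,159) and (266,201), and red at (220,203). The pass tray is at (132,222), the reject tray at (339,222), the brush nest at (205,250) and the brush at (270,238). The scene view agrees.

```bash
cat > meas.py <<'E'
from h import *
def masks(im):
    hsv=cv2.cvtColor(im['color'],cv2.COLOR_BGR2HSV); H,S,V=cv2.split(hsv)
    g=lambda lo,hi,s=120,v=80:(((H>=lo)&(H<=hi)&(S>s)&(V>v))).astype(np.uint8)
    return dict(green=g(50,85),red=g(0,4,190,130)|g(174,180,190,130),yellow=g(25,34,150,150))
def comps(m,mn=8):
    n,l,s,c=cv2.connectedComponentsWithStats(m,connectivity=8)
    return [(c[i],s[i][4],l==i) for i in range(1,n) if s[i][4]>=mn]
def run(im,zb=(0.07,0.086)):
    h,w=im['range_z'].shape; vv,uu=np.mgrid[:h,:w]; uv=np.c_[uu.ravel(),vv.ravel()]
    P=cloud(im,uv).reshape(h,w,3); ok=im['range_z']>0
    M=masks(im)
    for k,m in M.items():
        for c,a,l in comps(m):
            ys,xs=np.nonzero(l); z=np.median(P[ys,xs,2])
            print(k,np.round(c,1),a,'z~%.3f'%z,'pl.076',onplane(im,c,.076)[0].round(4)[:2],'pl.014',onplane(im,c,.014)[0].round(4)[:2])
    return P,ok,M
E
python3 - <<'E'
from meas import *
for n in ['top','scene']:
    im=cam(n); print(n); P,ok,M=run(im)
    top=((P[...,2]>.074)&(P[...,2]<.086)&ok&(P[...,0]<.75)&(P[...,0]>.2)).astype(np.uint8)
    for c,a,l in comps(top,5):
        ys,xs=np.nonzero(l);print('rim',c.round(1),a,P[l].mean(0).round(4), onplane(im,c,.08)[0].round(4))
    if n=='top':
        for k,c0 in [('green',1),('red',1),('yellow',1)]:
            cs=sorted(comps(M[k]),key=lambda t:-t[1])[0]
            cnt,_=cv2.findContours(cs[2].astype(np.uint8),cv2.RETR_EXTERNAL,cv2.CHAIN_APPROX_NONE)
            cc=max(cnt,key=len)[:,0]; W=onplane(im,cc,{'yellow':.018}.get(k,.014))[:,:2]
            print(k,'rect',cv2.minAreaRect((W*1000).astype(np.float32)))
        b=((P[...,2]>.1)&(P[...,2]<.25)&ok).astype(np.uint8)
        for c,a,l in comps(b,5): print('high',c.round(1),a,P[l].mean(0).round(4),P[l][:,2].max())
E
```

```text
top
green [240.8 143.6] 16 z~0.077 pl.076 [7.215e-01 2.000e-04] pl.014 [0.7421 0.0032]
green [247.  143.5] 16 z~0.075 pl.076 [ 0.7222 -0.018 ] pl.014 [ 0.7428 -0.0159]
green [131.6 223.3] 1023 z~0.014 pl.076 [0.4774 0.2998] pl.014 [0.4857 0.3178]
green [264.1 185.4] 17 z~0.076 pl.076 [ 0.5972 -0.0711] pl.014 [ 0.6115 -0.0718]
green [270.3 185.7] 15 z~0.076 pl.076 [ 0.5967 -0.0892] pl.014 [ 0.611  -0.0908]
red [151.4 125.5] 71 z~0.160 pl.076 [0.7702 0.2668] pl.014 [0.7932 0.2831]
red [340.2 222.1] 486 z~0.014 pl.076 [ 0.4966 -0.2889] pl.014 [ 0.5058 -0.3005]
yellow [185.3 151.1] 58 z~0.074 pl.076 [0.6938 0.1618] pl.014 [0.713  0.1729]
yellow [203. 250.] 342 z~0.018 pl.076 [0.4078 0.0948] pl.014 [0.4125 0.1025]
rim [163.8 141.5] 19 [0.7199 0.2255 0.081 ] [0.7202 0.2257 0.08  ]
rim [243.9 151.3] 146 [ 0.6974 -0.0096  0.0781] [ 0.6967 -0.0097  0.08  ]
rim [153.8 144. ] 9 [0.7125 0.255  0.0776] [0.7117 0.2544 0.08  ]
rim [188.7 158.8] 148 [0.6703 0.1501 0.078 ] [0.6697 0.1498 0.08  ]
rim [404.6 166.5] 47 [ 0.6634 -0.4758  0.0804] [ 0.6635 -0.476   0.08  ]
rim [381.  166.7] 27 [ 0.6618 -0.
[... 1790 characters left out ...]

rim [402.   44.2] 5 [0.3781 0.9683 0.0851] [0.3727 0.9792 0.08  ]
rim [394.2  48.3] 56 [0.3724 0.9184 0.0813] [0.371 0.921 0.08 ]
rim [289.6 162.7] 126 [0.5653 0.0609 0.0771] [0.5677 0.0582 0.08  ]
rim [338.  165.7] 141 [0.6727 0.1475 0.0773] [0.6746 0.1447 0.08  ]
rim [370.7 163.9] 36 [0.7359 0.2162 0.0801] [0.7359 0.2163 0.08  ]
rim [224. 172.] 92 [ 0.4639 -0.1006  0.0795] [ 0.4644 -0.101   0.08  ]
rim [256.6 188.3] 153 [ 0.575  -0.0813  0.077 ] [ 0.5775 -0.0836  0.08  ]
rim [309.  198.5] 170 [ 0.7009 -0.0125  0.0772] [ 0.7028 -0.0148  0.08  ]
rim [152.4 278. ] 130 [ 0.6221 -0.4455  0.0805] [ 0.6218 -0.4455  0.08  ]
rim [163.1 296. ] 162 [ 0.6761 -0.4549  0.0795] [ 0.6764 -0.4555  0.08  ]
```

Run:
```python
from h import *
im=cam('top'); c=im['color'][130:280,110:370]; cv2.imwrite('pics/topz.png',cv2.resize(c,None,fx=3,fy=3,interpolation=cv2.INTER_CUBIC))
im=cam('scene'); c=im['color'][125:245,190:360]; cv2.imwrite('pics/scz.png',cv2.resize(c,None,fx=4,fy=4,interpolation=cv2.INTER_CUBIC))
```

```text
(no output)
```

View pics/topz.png

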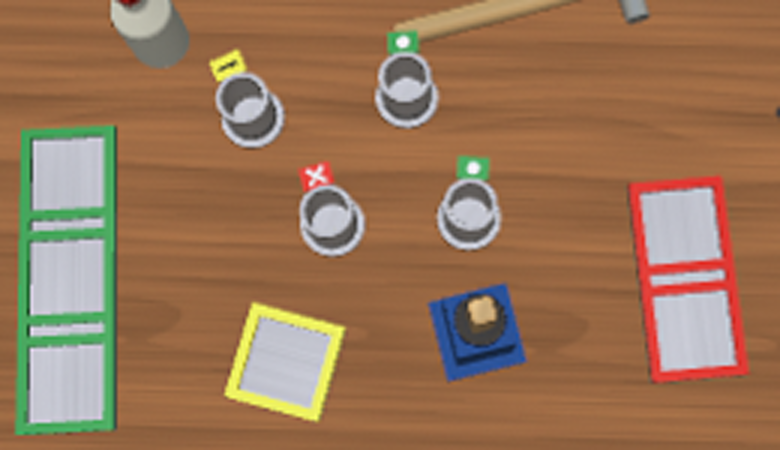

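View pics/scz.png

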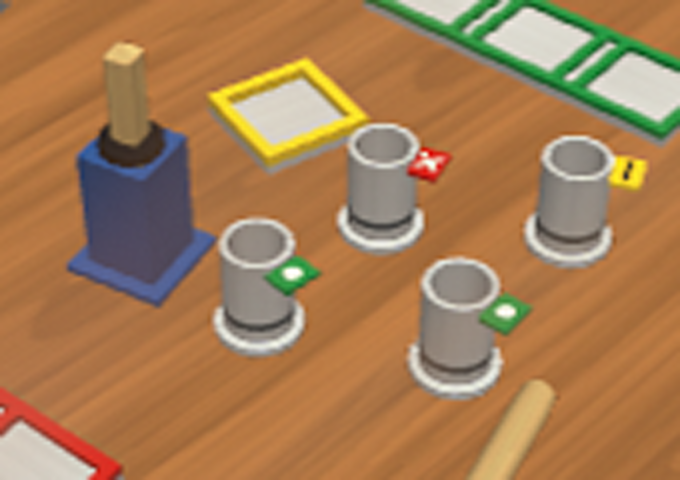

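```bash
cat >> meas.py <<'E'
from scipy.optimize import least_squares
def housings(im,zoff=0):
    """rim circle fit (fixed r) on rim-height depth points, plus tag direction"""
    h,w=im['range_z'].shape; vv,uu=np.mgrid[:h,:w]; uv=np.c_[uu.ravel(),vv.ravel()]
    P=cloud(im,uv).reshape(h,w,3); ok=im['range_z']>0
    hsv=cv2.cvtColor(im['color'],cv2.COLOR_BGR2HSV)
    near=(P[...,2]>.066+zoff)&(P[...,2]<.09+zoff)&ok&(P[...,0]>.25)&(P[...,0]<.85)&(abs(P[...,1])<.42)
    sat=hsv[...,1]>90
    M=masks(im); out=[]
    # tag candidates: saturated at tag height
    for k,m in M.items():
        mm=(m>0)&near&(abs(P[...,2]-.074-zoff)<.007)
        cs=comps(cv2.dilate(mm.astype(np.uint8),np.ones((7,7)),),20)
        for c,a,l in cs:
            if (l&mm).sum()<10: continue
            cnt=cv2.findContours((l&mm).astype(np.uint8),cv2.RETR_EXTERNAL,cv2.CHAIN_APPROX_NONE)[0]
            pts=np.concatenate(cnt)[:,0]
            # centre of tag: min-area rect on the tag plane
            W=onplane(im,pts,.076+zoff)[:,:2]; tc=np.array(cv2.minAreaRect((W*1000).astype(np.float32))[0])/1000
            rim=(~sat)&(abs(P[...,2]-.08-zoff)<.005)&near&(np.hypot(P[...,0]-tc[0],P[...,1]-tc[1])<.068)
            Q=onplane(im,np.c_[uu[rim],vv[rim]],.08+zoff)[:,:2]
            if len(Q)<15: print('few',k,tc,len(Q)); continue
            f=least_squares(lambda p:np.hypot(Q[:,0]-p[0],Q[:,1]-p[1])-.0232,Q.mean(0),loss='soft_l1',f_scale=.002)
            d=tc-f.x; out.append((k,f.x,tc,np.hypot(*d),np.degrees(np.arctan2(d[1],d[0])),len(Q),np.sqrt(np.mean(f.fun**2))))
    return out
def show(o):
    for k,c,tc,d,a,n,r in o: print(f'{k} c={c.round(4)} tag={tc.round(4)} d={d:.4f} ang={a:.1f} n={n} rms={r:.4f}')
def goto(x,y,z,yaw):
    """print dx dy dz (mm), turn (deg) from the present pose; yaw = world heading of tool x"""
    s=env.observe(); R=np.array(s['tool_rot']); d=R.T@(np.array([x,y,z])-s['position'])*1000
    cur=np.degrees(np.arctan2(R[1,0],R[0,0])); t=-( (yaw-cur+180)%360-180)
    print('GOTO d',d.round(1),'turn %.1f'%t,' cur yaw %.1f'%cur,'q6 %.0f'%s['q'][5],'tilt',R[:,2].round(3))
E
python3 - <<'E'
from meas import *
for n in ['top','scene']:
    im=cam(n); print(n); show(housings(im))
    M=masks(im)
    # trays via corners
    for k,z in [('green',.014),('red',.014),('yellow',.018)]:
        hh,ww=M[k].shape; vv,uu=np.nonzero(M[k]); W=onplane(im,np.c_[uu,vv],z)
        D=cloud(im,np.c_[uu,vv]); s=(abs(D[:,2]-z)<.008)&(D[:,0]>.25)&(abs(D[:,1])<.45)&(D[:,0]<.8)
        print(k,cv2.minAreaRect((W[s][:,:2]*1000).astype(np.float32)))
    h,w=im['range_z'].shape; vv,uu=np.mgrid[:h,:w];P=cloud(im,np.c_[uu.ravel(),vv.ravel()])
    s=(np.hypot(P[:,0]-.444,P[:,1]+.088)<.07)&(P[:,2]>.09)
    Q=P[s]; print('brush top',Q[Q[:,2]>.175].mean(0).round(4),len(Q[Q[:,2]>.175]),'rim lvl',[ (Q[(Q[:,2]>a)&(Q[:,2]<a+.01)].mean(0).round(4).tolist(),((Q[:,2]>a)&(Q[:,2]<a+.01)).sum()) for a in (.1,.11)])
    q=Q[(Q[:,2]>.098)&(Q[:,2]<.12)]; print(cv2.minAreaRect((q[:,:2]*1000).astype(np.float32)))
    q=Q[(Q[:,2]>.183)]; print(cv2.minAreaRect((q[:,:2]*1000).astype(np.float32)))
E
```

```text
top
green c=[ 0.6854 -0.0112] tag=[ 0.722  -0.0091] d=0.0366 ang=3.2 n=102 rms=0.0047
green c=[ 0.5612 -0.0778] tag=[ 0.5957 -0.0811] d=0.0347 ang=-5.5 n=100 rms=0.0047
yellow c=[0.6596 0.1455] tag=[0.693 0.162] d=0.0373 ang=26.3 n=97 rms=0.0188
green ((490.4648132324219, 317.09686279296875), (301.99310302734375, 93.7752456665039), 4.338836193084717)
red ((505.92034912109375, -296.59759521484375), (196.78855895996094, 90.12027740478516), 6.61474609375)
yellow ((411.61785888671875, 97.7264404296875), (94.6712875366211, 93.54119110107422), 76.54596710205078)
brush top [ 0.4458 -0.0882  0.1863] 72 rim lvl [([0.4445, -0.0884, 0.105], np.int64(187)), ([0.4434, -0.0877, 0.1132], np.int64(127))]
((446.8365173339844, -88.46318054199219), (55.87359619140625, 56.165836334228516), 15.425637245178223)
((446.4151611328125, -87.97229766845703), (20.992225646972656, 19.849523544311523), 17.486982345581055)
scene
green c=[ 0.5659 -0.0815] tag=[ 0.6005 -0.0831] d=0.0346 ang=-2.6 n=95 rms=0.0046
green c=[ 0.6898 -0.0147] tag=[ 0.7232 -0.0115] d=0.0336 ang=5.5 n=110 rms=0.0045
red c=[0.5552 0.0546] tag=[0.5878 0.0665] d=0.0347 ang=20.0 n=83 rms=0.0034
yellow c=[0.6648 0.1421] tag=[0.6937 0.1591] d=0.0335 ang=30.5 n=101 rms=0.0233
green ((494.460693359375, 313.10888671875), (302.2874450683594, 98.56661987304688), 4.8135223388671875)
red ((509.65673828125, -298.563720703125), (199.0812530517578, 94.46456146240234), 6.643333911895752)
yellow ((414.5914611816406, 95.11083221435547), (92.2190933227539, 91.18708038330078), 76.27761840820312)
brush top [ 0.4521 -0.0924  0.183 ] 63 rim lvl [([0.459, -0.0974, 0.1045], np.int64(147)), ([0.4561, -0.0948, 0.1128], np.int64(95))]
((449.7303161621094, -90.60752868652344), (56.9168586730957, 63.174617767333984), 13.099468231201172)
((449.85394287109375, -90.33101654052734), (23.64385986328125, 22.40873908996582), 19.452251434326172)
```

Run:
```python
from meas import *
goto(.662,.144,.23,208)
```

```text
GOTO d [-575.1 -191.8    1.3] turn -47.6  cur yaw 160.4 q6 -12 tilt [-0. -0. -1.]
```

```bash
python3 -m inch '85 -57 -19 0 -5; 85 -115 -38 0 -10; 85 -172 -57 0 -15; 85 -230 -76 0 -20; 85 -287 -95 0 -25; 85 -345 -115 0 -30; 85 -402 -134 0 -35; 85 -460 -153 0 -40; 85 -518 -172 0 -45; 85 -575 -192 0 -48' 40
python3 -m inch '85 0 0 0 0; 85 0 0 0 0'
python3 - <<'E'
from meas import *
st(); goto(.662,.144,.23,208)
im=cam('wrist'); cv2.imwrite('pics/w1.png',im['color'])
show(housings(im))
show(housings(cam('top')))
E
```

```text
time_s: 1.7
position: [0.6633, 0.1424, 0.2313]
tool_rot: [[-0.879, -0.477, 0.0], [-0.477, 0.879, 0.0], [-0.0, 0.0, -1.0]]
ft_force: [-0.6, 1.3, 0.3]
grip_width: 0.0853
time_s: 1.95
position: [0.6616, 0.1441, 0.2311]
tool_rot: [[-0.88, -0.475, -0.001], [-0.475, 0.88, 0.0], [0.001, 0.001, -1.0]]
ft_force: [0.2, 0.7, 0.3]
grip_width: 0.0852
t 1.95 p [0.6616 0.1441 0.2311] R [[-0.88, -0.475, -0.001], [-0.475, 0.88, 0.0], [0.001, 0.001, -1.0]] F [0.2 0.7 0.3] g 0.0851931387511745 q [   2.3   35.3   51.     0.    93.8 -116.1]
GOTO d [-0.3 -0.3  1.1] turn 0.3  cur yaw -151.7 q6 -116 tilt [-0.001  0.    -1.   ]
green c=[ 0.5981 -0.0556] tag=[ 0.5967 -0.0801] d=0.0245 ang=-93.3 n=389 rms=0.0034
green c=[ 0.6857 -0.0108] tag=[ 0.7206 -0.0084] d=0.0350 ang=4.0 n=877 rms=0.0050
green c=[ 0.6848 -0.0113] tag=[ 0.7205 -0.0092] d=0.0358 ang=3.3 n=99 rms=0.0041
green c=[ 0.5606 -0.0777] tag=[ 0.5957 -0.0811] d=0.0353 ang=-5.5 n=99 rms=0.0044
```

View pics/w1.png

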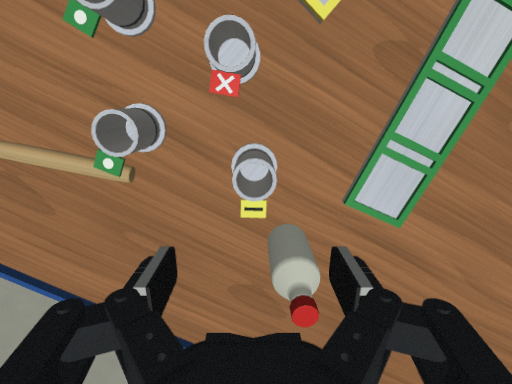

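Run:
```python
from meas import *
im=cam('wrist')
print(-np.array(im['R']).T@im['t'])
for X in [[.662,.144,.08],[.662,.144,.231],[.662,.144,.0]]: print(proj(im,X))
hsv=cv2.cvtColor(im['color'],cv2.COLOR_BGR2HSV)
for p in [(253,203),(253,209),(245,215),(229,160)]: print(p,hsv[p[1],p[0]],cloud(im,p).round(4))
h,w=im['range_z'].shape; vv,uu=np.mgrid[:h,:w];P=cloud(im,np.c_[uu.ravel(),vv.ravel()]).reshape(h,w,3)
for nm,g in [('y',(.662,.144)),('r',(.557,.058)),('g',(.688,-.013))]:
    s=(np.hypot(P[...,0]-g[0],P[...,1]-g[1])<.033)&(abs(P[...,2]-.08)<.0035)&(hsv[...,1]<60)
    pts=np.c_[uu[s],vv[s]]; Q=onplane(im,pts,.08)[:,:2]
    c=cv2.minEnclosingCircle((Q*1000).astype(np.float32)); print(nm,s.sum(),c,P[s][:,2].mean())
M=masks(im)['yellow']
for c,a,l in comps(M,30): print(c,a,onplane(im,c,.076),onplane(im,c,.018))
M=masks(im)['red']
for c,a,l in comps(M,30): print('r',c,a,onplane(im,c,.076))
```

```text
[0.58952889 0.10608254 0.37414165]
[[251.85931369 181.10508902]]
[[250.94972887 248.60750838]]
[[252.06433444 165.9158835 ]]
(253, 203) [ 30 142 230] [[0.6861 0.1585 0.0751]]
(253, 209) [90 11 45] [[0.6924 0.1619 0.0765]]
(245, 215) [ 30 144 228] [[0.7039 0.1573 0.0759]]
(229, 160) [ 13 135 136] [[ 6.700e-01  1.115e-01 -1.000e-04]]
y 567 ((659.0901489257812, 144.07260131835938), 25.348360061645508) 0.0794395097686359
r 918 ((556.8594360351562, 61.49763488769531), 31.839656829833984) 0.07942319849164603
g 719 ((689.3921508789062, -10.38734245300293), 29.91575813293457) 0.07944586506417887
r [303.80821918 315.1826484 ] 438 [[0.79726561 0.2983077  0.076     ]]
```

```bash
python3 - <<'E'
from meas import *
goto(.6605,.144,.032,207.8)
E
python3 -m inch '85 1 0 40 0; 85 1 0 80 0; 85 1 0 120 0; 85 1 0 150 0; 85 1 0 175 0; 85 1 0 190 0; 85 1 0 199 0; 85 1 0 199 0; 75 1 0 199 0'
```

```text
GOTO d [  1.1  -0.6 199.9] turn 0.6  cur yaw -151.6 q6 -116 tilt [ 0.  0. -1.]
time_s: 3.22
position: [0.6614, 0.1435, 0.0333]
tool_rot: [[-0.88, -0.475, 0.002], [-0.475, 0.88, 0.0], [-0.001, -0.001, -1.0]]
ft_force: [-0.2, -0.2, -0.3]
grip_width: 0.0747
```

```bash
python3 -m inch '62 0 0 0 0; 56 0 0 0 0; 50 0 0 0 0; 46 0 0 0 0; 46 0 0 0 0; 46 0 0 0 0;46 0 0 0 0' 50
python3 -m inch '46 0 0 -4 0; 46 0 0 -12 0; 46 0 0 -24 0;46 0 0 -40 0; 46 0 0 -60 0; 46 0 0 -60 0'
python3 - <<'E'
from meas import *
goto(.413,.0975,.14,194)
im=cam('wrist'); cv2.imwrite('pics/w2.png',im['color'])
E
```

```text
time_s: 4.1
position: [0.661, 0.1436, 0.0329]
tool_rot: [[-0.88, -0.475, 0.0], [-0.475, 0.88, 0.0], [-0.001, 0.0, -1.0]]
ft_force: [-2.1, 1.7, 6.5]
grip_width: 0.0492
time_s: 4.85
position: [0.662, 0.1434, 0.0948]
tool_rot: [[-0.88, -0.475, 0.004], [-0.475, 0.88, 0.0], [-0.004, -0.002, -1.0]]
ft_force: [-0.4, -0.1, -3.4]
grip_width: 0.0494
GOTO d [240.7  77.7 -46.3] turn 14.4  cur yaw -151.6 q6 -116 tilt [ 0.004  0.    -1.   ]
```

View pics/w2.png

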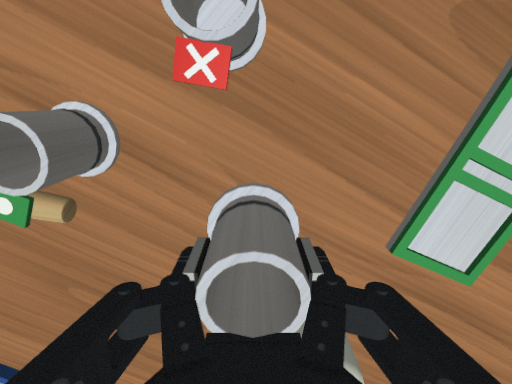

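Yellow is held: the rim sits between the pads at (253,295), clear of the floor. Next I check its centre relative to the TCP.

```bash
cat >> meas.py <<'E'
def held(im,zr):
    """centre of the held housing's rim (tool x,y offset from TCP, mm); zr rim height"""
    h,w=im['range_z'].shape; vv,uu=np.mgrid[:h,:w];P=cloud(im,np.c_[uu.ravel(),vv.ravel()]).reshape(h,w,3)
    s0=env.observe(); p=s0['position'];R=np.array(s0['tool_rot'])
    hsv=cv2.cvtColor(im['color'],cv2.COLOR_BGR2HSV)
    s=(np.hypot(P[...,0]-p[0],P[...,1]-p[1])<.04)&(abs(P[...,2]-zr)<.005)&(hsv[...,2]>140)&(hsv[...,1]<60)
    print('rim px',s.sum(),'z med',np.median(P[s][:,2]) if s.any() else None)
    Q=onplane(im,np.c_[uu[s],vv[s]],np.median(P[s][:,2]))[:,:2]
    f=least_squares(lambda c:np.hypot(Q[:,0]-c[0],Q[:,1]-c[1])-.0232,Q.mean(0),loss='soft_l1',f_scale=.002)
    d=R.T@np.r_[f.x-p[:2],0]; print('held centre',f.x.round(4),'tool off mm',(d*1000).round(1))
E
python3 - <<'E'
from meas import *
held(cam('wrist'),.142)
E
python3 -m inch '46 20 5 -20 0; 46 50 15 -46 5; 46 80 25 -46 10; 46 110 35 -46 14; 46 140 45 -46 14; 46 170 55 -46 14; 46 200 65 -46 14; 46 225 73 -46 14; 46 241 78 -46 14;46 241 78 -46 14'
python3 - <<'E'
from meas import *
for n in ['wrist','top']:
    im=cam(n); cv2.imwrite(f'pics/{n}3.png',im['color'])
    M=masks(im)['yellow']; cs=[c for c in comps(M,60)]
    for c,a,l in cs:
        vv,uu=np.nonzero(l); W=onplane(im,np.c_[uu,vv],.018)[:,:2]; print(n,a,c,cv2.minAreaRect((W*1000).astype(np.float32)))
goto(.413,.0975,.042,194)
E
```

```text
rim px 2250 z med 0.1400803808182415
held centre [0.6608 0.1431] tool off mm [ 0.1 -0.3  0. ]
time_s: 6.2
position: [0.4109, 0.0976, 0.1381]
tool_rot: [[-0.969, -0.248, -0.001], [-0.248, 0.969, 0.0], [0.001, 0.0, -1.0]]
ft_force: [1.1, -0.0, -3.6]
grip_width: 0.0495
top 91 [217.86813187 255.87912088] ((400.8668212890625, 55.8160285949707), (18.330827713012695, 93.91409301757812), 68.41075897216797)
GOTO d [-0.5 -0.2 96.3] turn 0.3  cur yaw -165.7 q6 -107 tilt [ 0.  0. -1.]
```

View pics/wrist3.png

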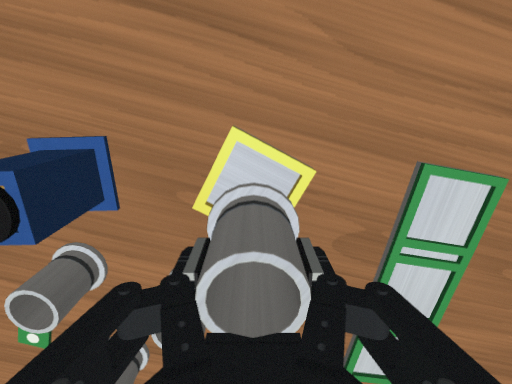

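Run:
```python
from meas import *
im=cam('wrist'); m=masks(im)['yellow']; m[:100]=0
cs=max(comps(m,10),key=lambda t:t[1]) if comps(m,10) else None
hsv=cv2.cvtColor(im['color'],cv2.COLOR_BGR2HSV); m=((hsv[...,0]>22)&(hsv[...,0]<35)&(hsv[...,1]>100)&(hsv[...,2]>150)).astype(np.uint8)
n,l,s,c=cv2.connectedComponentsWithStats(m); i=1+s[1:,4].argmax(); vv,uu=np.nonzero(l==i); print(s[i])
W=onplane(im,np.c_[uu,vv],.018)[:,:2]*1000
print(cv2.minAreaRect(W.astype(np.float32)))
for k in [uu.argmin(),uu.argmax(),vv.argmin()]: print(uu[k],vv[k],W[k])
```

```text
[ 193  124  124   91 2237]
((411.58978271484375, 97.22323608398438), (94.7177734375, 94.8654556274414), 76.56708526611328)
193 204 [443.67565213  41.21799634]
316 169 [376.61259468 153.24122926]
232 124 [354.99331393  62.42460083]
```

```bash
python3 - <<'E'
from meas import *
goto(.4118,.0974,.042,194)
E
python3 -m inch '46 -0.5 0 25 0; 46 -0.5 0 50 0; 46 -0.5 0 70 0; 46 -0.5 0 82 0; 46 -0.5 0 90 0; 46 -0.5 0 94 0; 46 -0.5 0 96 0; 46 -0.5 0 97 0; 46 -0.5 0 97 0'
python3 - <<'E'
from meas import *
goto(.4118,.0974,.041,194)
E
```

```text
GOTO d [ 0.8  0.  96.2] turn 0.4  cur yaw -165.6 q6 -107 tilt [ 0.  0. -1.]
time_s: 7.48
position: [0.4125, 0.0977, 0.0415]
tool_rot: [[-0.969, -0.248, 0.0], [-0.248, 0.969, -0.0], [-0.0, -0.0, -1.0]]
ft_force: [-0.2, -0.2, -3.2]
grip_width: 0.0496
GOTO d [ 0.7 -0.1  0.5] turn 0.4  cur yaw -165.6 q6 -107 tilt [ 0. -0. -1.]
```

```bash
python3 -m inch '46 0 0 0.6 0; 46 0 0 1 0; 54 0 0 1 0; 60 0 0 1 0; 70 0 0 1 0; 82 0 0 1 0; 82 0 0 -20 0; 82 0 0 -60 0; 82 0 0 -110 0; 82 0 0 -130 0'
python3 - <<'E'
from meas import *
st()
for n in ['wrist','scene']:
    im=cam(n); cv2.imwrite(f'pics/{n}4.png',im['color'])
c=im['color'][125:245,190:360]; cv2.imwrite('pics/scz4.png',cv2.resize(c,None,fx=4,fy=4,interpolation=cv2.INTER_CUBIC))
E
```

```text
time_s: 8.72
position: [0.413, 0.0977, 0.1738]
tool_rot: [[-0.969, -0.248, 0.004], [-0.248, 0.969, -0.0], [-0.004, -0.001, -1.0]]
ft_force: [-0.8, -0.0, 0.2]
grip_width: 0.0823
t 8.725 p [0.413  0.0977 0.1738] R [[-0.969, -0.248, 0.004], [-0.248, 0.969, -0.0], [-0.004, -0.001, -1.0]] F [-0.8 -0.   0.2] g 0.08231891165327687 q [  -2.8   12.6   98.6    0.    68.5 -107.1]
```

View pics/wrist4.png

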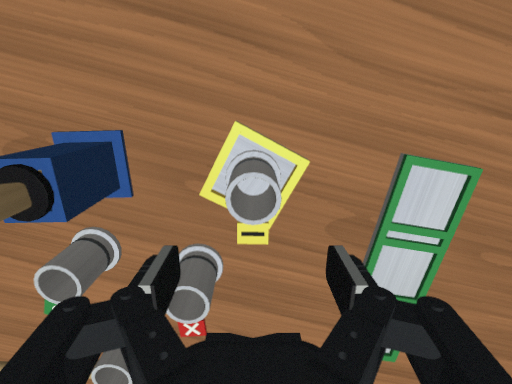

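View pics/scz4.png

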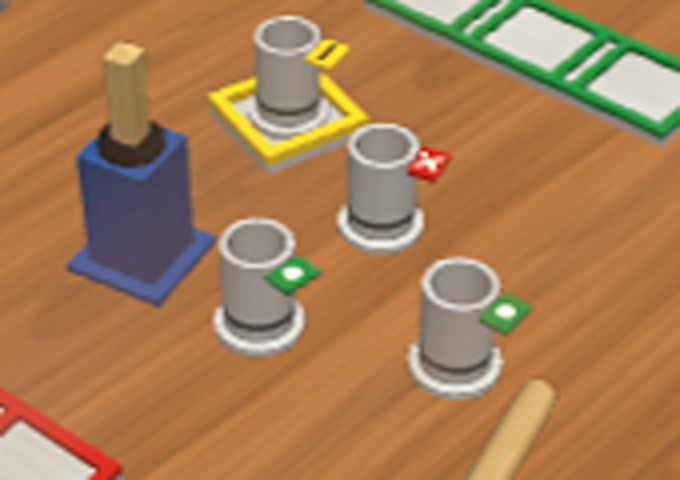

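The yellow is seated inside the yellow rails in both views. Next is the brush.

```bash
python3 - <<'E'
from meas import *
goto(.446,-.088,.26,196)
E
python3 -m inch '82 0 -5 -60 0; 60 10 -40 -86 -1; 60 14 -90 -86 -1; 60 14 -140 -86 -1; 60 14 -188 -86 -1; 60 14 -188 -86 -1; 60 14 -188 -86 -1'
python3 - <<'E'
from meas import *
goto(.446,-.088,.26,196)
im=cam('wrist'); cv2.imwrite('pics/w5.png',im['color'])
h,w=im['range_z'].shape; vv,uu=np.mgrid[:h,:w];P=cloud(im,np.c_[uu.ravel(),vv.ravel()])
for lo,hi in [(.182,.192),(.1,.109),(.110,.117)]:
    s=(np.hypot(P[:,0]-.446,P[:,1]+.088)<.05)&(P[:,2]>lo)&(P[:,2]<hi)
    print(lo,s.sum(),cv2.minAreaRect((P[s][:,:2]*1000).astype(np.float32)) if s.sum()>5 else 0, P[s].mean(0))
E
```

```text
GOTO d [  13.9 -188.2  -86.8] turn -1.6  cur yaw -165.6 q6 -107 tilt [ 0.004 -0.    -1.   ]
time_s: 9.7
position: [0.445, -0.0874, 0.2562]
tool_rot: [[-0.964, -0.265, -0.002], [-0.265, 0.964, 0.001], [0.002, 0.002, -1.0]]
ft_force: [-0.4, 0.7, 0.2]
grip_width: 0.0601
GOTO d [-0.8 -0.8 -3.8] turn -0.7  cur yaw -164.7 q6 -131 tilt [-0.002  0.001 -1.   ]
0.182 600 ((445.8277282714844, -90.16217041015625), (21.231109619140625, 21.483427047729492), 16.372228622436523) [ 0.44506171 -0.09017838  0.18599229]
0.1 902 ((446.6038513183594, -89.91279602050781), (56.727882385253906, 56.01201629638672), 15.558740615844727) [ 0.43926727 -0.09177754  0.10473759]
0.11 786 ((443.34417724609375, -90.78356170654297), (41.327816009521484, 46.75450134277344), 13.24881362915039) [ 0.43974936 -0.09137293  0.11264144]
```

View pics/w5.png

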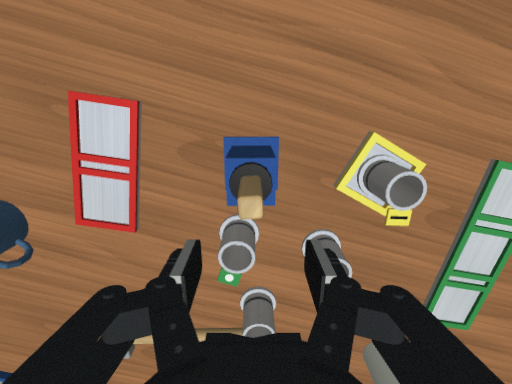

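```bash
python3 - <<'E'
from meas import *
goto(.4462,-.0892,.132,196)
E
python3 -m inch '55 -1 2 30 -1; 50 -1 2 60 -1; 45 -1 2 85 -1; 45 -1 2 105 -1; 45 -1 2 118 -1; 45 -1 2 124 -1; 45 -1 2 124 -1'
python3 - <<'E'
from meas import *
goto(.4462,-.0892,.132,196)
E
```

```text
GOTO d [ -0.7  -2.5 124.6] turn -0.6  cur yaw -164.6 q6 -131 tilt [-0.001  0.001 -1.   ]
time_s: 10.62
position: [0.4459, -0.0855, 0.1334]
tool_rot: [[-0.959, -0.282, 0.0], [-0.282, 0.959, -0.0], [-0.0, -0.0, -1.0]]
ft_force: [0.1, -0.5, -0.4]
grip_width: 0.045
GOTO d [ 0.8 -3.7  1.4] turn 0.4  cur yaw -163.6 q6 -132 tilt [ 0. -0. -1.]
```

```bash
python3 -m inch '45 1 -3.5 1 0; 45 1 -3.5 1 0; 30 1 -3.5 1 0; 24 1 -3.5 1 0; 20 1 -3.5 1 0; 16 1 -3.5 1 0; 16 1 -3.5 1 0; 16 1 -3.5 1 0' 50
python3 - <<'E'
from meas import *
st()
im=cam('wrist'); cv2.imwrite('pics/w6.png',im['color'])
E
```

```text
time_s: 11.62
position: [0.4459, -0.0894, 0.1325]
tool_rot: [[-0.959, -0.282, 0.0], [-0.282, 0.959, -0.0], [-0.0, -0.0, -1.0]]
ft_force: [-1.6, 0.4, 5.7]
grip_width: 0.0216
t 11.625 p [ 0.4459 -0.0894  0.1325] R [[-0.959, -0.282, 0.0], [-0.282, 0.959, -0.0], [-0.0, -0.0, -1.0]] F [-1.6  0.4  5.7] g 0.021552943326219237 q [ -26.3   18.6   97.9   -0.    63.4 -132.7]
```

View pics/w6.png

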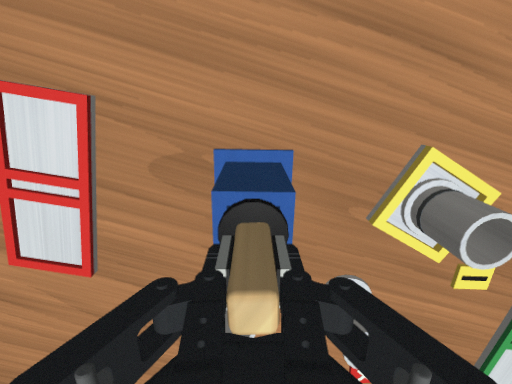

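```bash
python3 -m inch '16 0 0 -4 0; 16 0 0 -14 0; 16 0 0 -30 0; 16 0 0 -50 0; 16 0 0 -72 0; 16 0 0 -94 0; 16 0 0 -112 0; 16 0 0 -122 0; 16 0 0 -125 0; 16 0 0 -125 0'
python3 - <<'E'
from meas import *
st()
im=cam('wrist'); cv2.imwrite('pics/w7.png',im['color'])
im=cam('scene'); c=im['color'][85:245,170:340]; cv2.imwrite('pics/s7.png',cv2.resize(c,None,fx=3.5,fy=3.5,interpolation=cv2.INTER_CUBIC))
im=cam('top'); h,w=im['range_z'].shape
hsv=cv2.cvtColor(cam('wrist')['color'],cv2.COLOR_BGR2HSV)
# yellow housing in nest: rim at .088
for n in ['wrist','scene','top']:
    im=cam(n); vv,uu=np.mgrid[:h,:w];P=cloud(im,np.c_[uu.ravel(),vv.ravel()]).reshape(h,w,3)
    hsv=cv2.cvtColor(im['color'],cv2.COLOR_BGR2HSV)
    s=(np.hypot(P[...,0]-.4125,P[...,1]-.0975)<.034)&(abs(P[...,2]-.088)<.0045)&(hsv[...,1]<70)
    if s.sum()<15: print(n,'few');continue
    Q=onplane(im,np.c_[uu[s],vv[s]],.088)[:,:2]
    f=least_squares(lambda c:np.hypot(Q[:,0]-c[0],Q[:,1]-c[1])-.0232,Q.mean(0),loss='soft_l1',f_scale=.002)
    print(n,s.sum(),f.x.round(4),cv2.minEnclosingCircle((Q*1000).astype(np.float32)),P[s][:,2].mean())
E
```

```text
time_s: 12.92
position: [0.4457, -0.0893, 0.257]
tool_rot: [[-0.96, -0.282, -0.001], [-0.282, 0.96, 0.0], [0.001, 0.0, -1.0]]
ft_force: [-0.2, 0.5, -1.2]
grip_width: 0.0216
t 12.925 p [ 0.4457 -0.0893  0.257 ] R [[-0.96, -0.282, -0.001], [-0.282, 0.96, 0.0], [0.001, 0.0, -1.0]] F [-0.2  0.5 -1.2] g 0.02157553247456007 q [ -26.3   11.    85.6    0.    83.4 -132.7]
wrist 558 [0.4118 0.0957] ((411.6513366699219, 95.41838836669922), 26.390810012817383) 0.08708200318670702
scene 57 [0.4173 0.0941] ((418.1784362792969, 93.06945037841797), 27.417531967163086) 0.08611869027348086
top 90 [0.4124 0.098 ] ((414.2707824707031, 97.20922088623047), 26.94809913635254) 0.08774745017153897
```

View pics/w7.png

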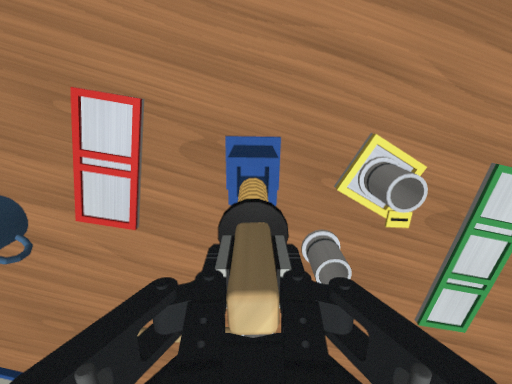

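View pics/s7.png

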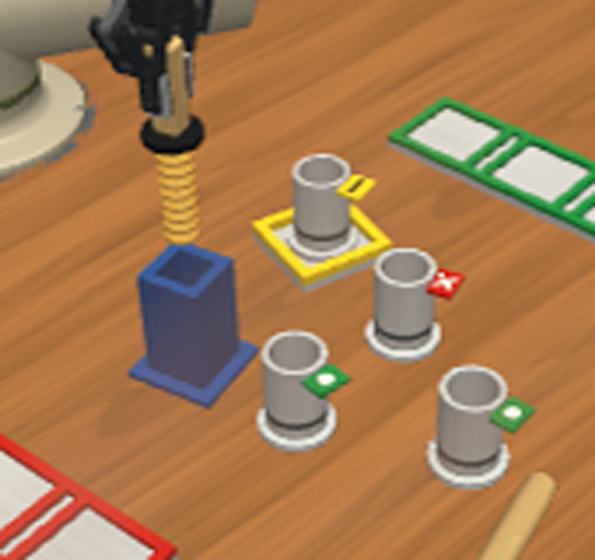

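```bash
python3 - <<'E'
from meas import *
goto(.4125,.097,.257,196)
E
python3 -m inch '16 -5 20 0 0; 16 -10 55 0 0; 16 -15 95 0 0; 16 -20 135 0 0; 16 -21 165 0 0; 16 -21 182 0 0; 16 -21 188 0 0; 16 -21 188 0 0; 16 -21 188 0 0'
python3 - <<'E'
from meas import *
goto(.4125,.097,.1385,196)
im=cam('wrist'); cv2.imwrite('pics/w8.png',im['color'])
im=cam('scene'); c=im['color'][65:205,190:340]; cv2.imwrite('pics/s8.png',cv2.resize(c,None,fx=4,fy=4,interpolation=cv2.INTER_CUBIC))
E
```

```text
GOTO d [-20.5 188.2   0.2] turn 0.4  cur yaw -163.6 q6 -133 tilt [-0.  0. -1.]
time_s: 14.4
position: [0.4133, 0.0964, 0.2573]
tool_rot: [[-0.96, -0.281, -0.0], [-0.281, 0.96, -0.0], [0.0, -0.0, -1.0]]
ft_force: [-0.2, 0.7, -1.9]
grip_width: 0.022
GOTO d [  0.6   0.8 118.8] turn 0.3  cur yaw -163.7 q6 -109 tilt [-0. -0. -1.]
```

View pics/s8.png

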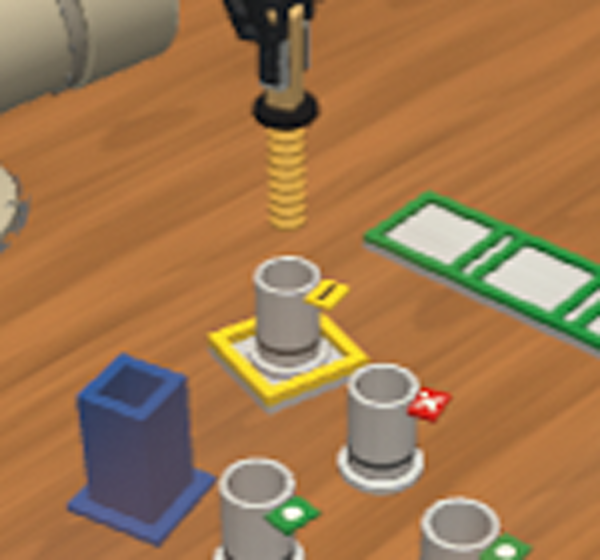

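View pics/w8.png

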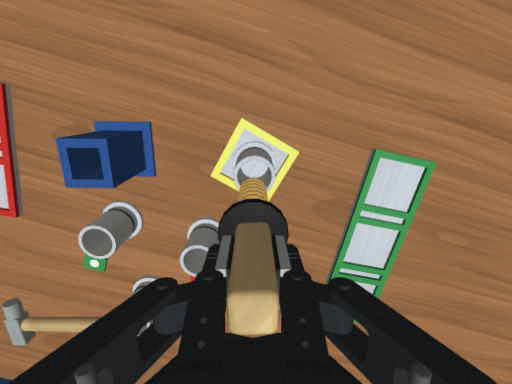

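The brush hangs centred over the bore in both views.

```bash
python3 -m inch '16 0.5 0.7 15 0; 16 0.5 0.7 32 0; 16 0.5 0.7 48 0; 16 0.5 0.7 60 0; 16 0.5 0.7 72 0; 16 0.5 0.7 80 0; 16 0.5 0.7 80 0'
python3 - <<'E'
from meas import *
im=cam('scene'); c=im['color'][65:205,190:340]; cv2.imwrite('pics/s9.png',cv2.resize(c,None,fx=4,fy=4,interpolation=cv2.INTER_CUBIC))
goto(.4125,.097,.1385,196)
E
python3 -m inch '16 0 0 10 0; 16 0 0 20 0; 16 0 0 29 0; 16 0 0 35 0; 16 0 0 38 0; 16 0 0 38.5 0; 16 0 0 39 0; 16 0 0 39 0'
```

```text
time_s: 15.38
position: [0.4123, 0.0975, 0.177]
tool_rot: [[-0.96, -0.282, -0.001], [-0.282, 0.96, 0.0], [0.001, 0.0, -1.0]]
ft_force: [-0.1, -0.0, -0.9]
grip_width: 0.0216
GOTO d [ 0.1 -0.5 38.9] turn 0.4  cur yaw -163.6 q6 -109 tilt [ 0.  0. -1.]
time_s: 16.42
position: [0.4126, 0.0975, 0.1386]
tool_rot: [[-0.96, -0.282, 0.001], [-0.282, 0.96, -0.0], [-0.001, -0.0, -1.0]]
ft_force: [-0.2, -0.7, -0.9]
grip_width: 0.022
```

View pics/s9.png

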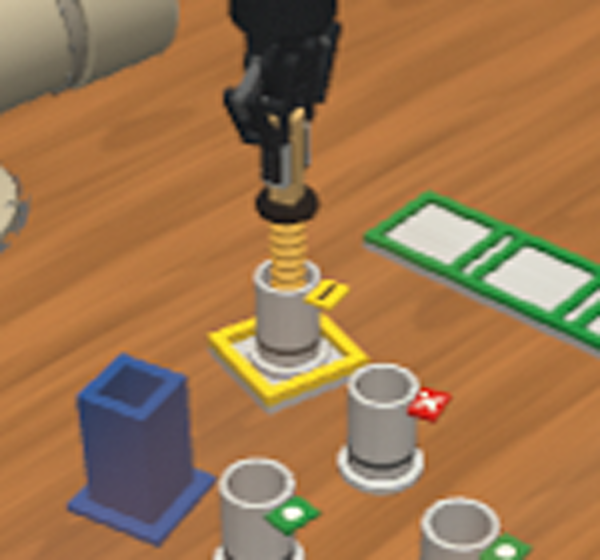

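```bash
python3 -m inch '16 0 0 0.7 0; 16 0 0 0.7 0; 16 0 0 0.7 0'; python3 -m inch '16 0 0 0.7 0; 16 0 0 0.7 0; 16 0 0 0.7 0';python3 -m inch '16 0 0 0.7 0; 16 0 0 0.7 0; 16 0 0 0.7 0'
```

```text
time_s: 16.8
position: [0.4129, 0.0975, 0.1385]
tool_rot: [[-0.96, -0.282, 0.002], [-0.282, 0.96, -0.0], [-0.002, -0.001, -1.0]]
ft_force: [-1.7, -0.2, 8.3]
grip_width: 0.0215
time_s: 17.18
position: [0.4133, 0.0976, 0.1385]
tool_rot: [[-0.959, -0.282, 0.003], [-0.282, 0.959, 0.0], [-0.003, -0.001, -1.0]]
ft_force: [-3.3, 0.5, 14.1]
grip_width: 0.0216
time_s: 17.55
position: [0.4136, 0.0975, 0.1384]
tool_rot: [[-0.959, -0.282, 0.005], [-0.282, 0.959, -0.0], [-0.004, -0.001, -1.0]]
ft_force: [-4.0, 1.2, 22.5]
grip_width: 0.0216
```

Contact was felt at 0.1385, which is the bore bottom as computed. That completes the first descent, and now come the strokes.

```bash
python3 -m inch '16 0 0 -6 0; 16 0 0 -22 0; 16 0 0 -42 0; 16 0 0 -62 0; 16 0 0 -73 0; 16 0 0 -74 0; 16 0 0 -74 0;16 0 0 -74 0'
python3 -m inch '16 0 0 10 0; 16 0 0 30 0; 16 0 0 50 0; 16 0 0 65 0; 16 0 0 71 0; 16 0 0 72.5 0; 16 0 0 73 0; 16 0 0 73 0'
python3 -m inch '16 0 0 -6 0; 16 0 0 -22 0; 16 0 0 -42 0; 16 0 0 -62 0; 16 0 0 -72 0; 16 0 0 -73 0; 16 0 0 -73 0; 16 0 0 -73 0'
python3 -m inch '16 0 0 10 0; 16 0 0 30 0; 16 0 0 50 0; 16 0 0 65 0; 16 0 0 71 0; 16 0 0 72.5 0; 16 0 0 73 0; 16 0 0 73 0'
python3 -m inch '16 0 0 -6 0; 16 0 0 -22 0; 16 0 0 -42 0; 16 0 0 -62 0; 16 0 0 -72 0; 16 0 0 -73 0; 16 0 0 -73 0; 16 0 0 -73 0'
```

```text
time_s: 18.55
position: [0.4121, 0.0975, 0.2096]
tool_rot: [[-0.96, -0.282, -0.001], [-0.282, 0.96, 0.0], [0.001, 0.0, -1.0]]
ft_force: [-0.4, -0.3, -1.4]
grip_width: 0.0214
time_s: 19.55
position: [0.413, 0.0975, 0.1384]
tool_rot: [[-0.959, -0.282, 0.002], [-0.282, 0.959, -0.0], [-0.002, -0.001, -1.0]]
ft_force: [-3.0, 0.0, 13.2]
grip_width: 0.0214
time_s: 20.55
position: [0.4122, 0.0975, 0.2096]
tool_rot: [[-0.96, -0.282, -0.001], [-0.282, 0.96, 0.0], [0.001, 0.0, -1.0]]
ft_force: [0.3, 0.4, -1.6]
grip_width: 0.0214
time_s: 21.55
position: [0.4127, 0.0975, 0.1384]
tool_rot: [[-0.959, -0.282, 0.001], [-0.282, 0.959, -0.0], [-0.001, -0.001, -1.0]]
ft_force: [-3.5, 0.6, 14.4]
grip_width: 0.0215
time_s: 22.55
position: [0.4121, 0.0975, 0.2096]
tool_rot: [[-0.96, -0.282, -0.001], [-0.282, 0.96, 0.0], [0.001, 0.0, -1.0]]
ft_force: [0.8, -0.0, -0.9]
grip_width: 0.0216
```

```bash
python3 - <<'E'
from meas import *
goto(.4459,-.0894,.262,196)
E
python3 -m inch '16 0 0 -20 0; 16 0 0 -40 0; 16 3 -10 -52 0; 16 8 -40 -52 0; 16 14 -80 -52 0; 16 18 -120 -52 0; 16 20 -155 -52 0; 16 20 -178 -52 0; 16 20 -188 -52 0; 16 20 -188 -52 0'
python3 -m inch '16 0 0 0 0; 16 0 0 0 0'
python3 - <<'E'
from meas import *
goto(.4459,-.0894,.1325,196)
im=cam('wrist'); cv2.imwrite('pics/w10.png',im['color'])
im=cam('scene'); c=im['color'][65:205,170:320]; cv2.imwrite('pics/s10.png',cv2.resize(c,None,fx=4,fy=4,interpolation=cv2.INTER_CUBIC))
E
```

```text
GOTO d [  20.3 -188.8  -52.4] turn 0.4  cur yaw -163.6 q6 -109 tilt [-0.001  0.    -1.   ]
time_s: 23.8
position: [0.446, -0.0887, 0.2619]
tool_rot: [[-0.96, -0.281, -0.001], [-0.281, 0.96, 0.0], [0.001, 0.001, -1.0]]
ft_force: [-0.3, -0.0, -1.8]
grip_width: 0.0215
time_s: 24.05
position: [0.446, -0.0879, 0.2623]
tool_rot: [[-0.959, -0.283, 0.0], [-0.283, 0.959, 0.0], [-0.0, -0.0, -1.0]]
ft_force: [0.5, -0.2, -1.6]
grip_width: 0.0215
GOTO d [  0.5  -1.4 129.8] turn 0.4  cur yaw -163.6 q6 -133 tilt [ 0.  0. -1.]
```

View pics/s10.png

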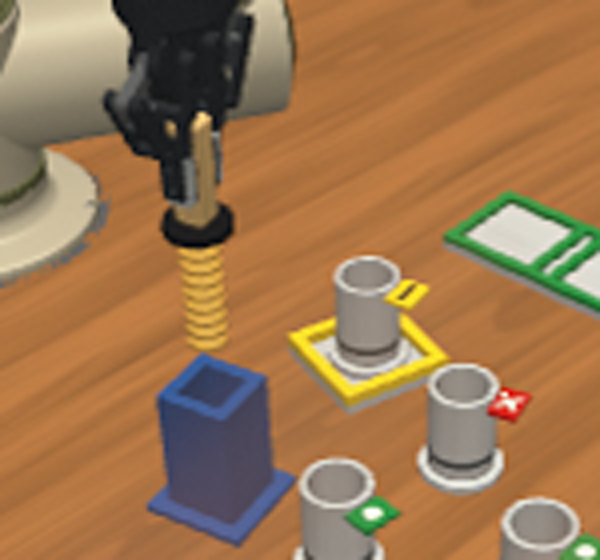

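View pics/w10.png

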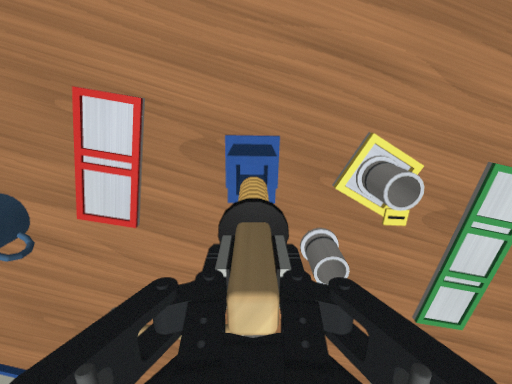

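```bash
python3 -m inch '16 0.5 -1.4 8 0; 16 0.5 -1.4 20 0; 16 0.5 -1.4 32 0; 16 0.5 -1.4 44 0; 16 0.5 -1.4 54 0; 16 0.5 -1.4 60 0; 16 0.5 -1.4 60 0'
python3 -m inch '16 0 0 10 0; 16 0 0 22 0; 16 0 0 34 0; 16 0 0 46 0; 16 0 0 56 0; 16 0 0 63 0; 16 0 0 66 0; 16 0 0 66 0'
python3 - <<'E'
from meas import *
goto(.4459,-.0894,.1325,196)
E
```

```text
time_s: 25.02
position: [0.446, -0.09, 0.2019]
tool_rot: [[-0.96, -0.282, -0.001], [-0.282, 0.96, 0.0], [0.0, 0.0, -1.0]]
ft_force: [-0.9, 0.2, -1.7]
grip_width: 0.0215
time_s: 26.02
position: [0.4461, -0.09, 0.1362]
tool_rot: [[-0.96, -0.282, 0.0], [-0.282, 0.96, -0.0], [-0.0, -0.0, -1.0]]
ft_force: [0.2, -0.0, -1.5]
grip_width: 0.0216
GOTO d [0.  0.7 3.7] turn 0.4  cur yaw -163.6 q6 -133 tilt [ 0. -0. -1.]
```

```bash
python3 -m inch '16 0 0.5 2 0; 16 0 0.5 3 0; 16 0 0.5 4 0; 16 0 0.5 4 0'
python3 -m inch '22 0 0 0 0; 28 0 0 0 0; 36 0 0 0 0; 46 0 0 0 0; 46 0 0 0 0; 46 0 0 -20 0; 46 0 0 -50 0; 46 0 0 -90 0; 46 0 0 -115 0; 46 0 0 -115 0'
python3 - <<'E'
from meas import *
im=cam('wrist'); cv2.imwrite('pics/w11.png',im['color'])
P=cloud(im,np.array([(u,v) for v in range(100,384) for u in range(150,360)]))
for lo,hi in [(.182,.195),(.110,.117)]:
    s=(np.hypot(P[:,0]-.446,P[:,1]+.088)<.05)&(P[:,2]>lo)&(P[:,2]<hi)
    print(lo,s.sum(),cv2.minAreaRect((P[s][:,:2]*1000).astype(np.float32)),P[s].mean(0))
im=cam('scene'); c=im['color'][65:205,170:320]; cv2.imwrite('pics/s11.png',cv2.resize(c,None,fx=4,fy=4,interpolation=cv2.INTER_CUBIC))
show(housings(cam('top')))
E
```

```text
time_s: 26.52
position: [0.446, -0.0896, 0.1326]
tool_rot: [[-0.959, -0.282, 0.0], [-0.282, 0.959, -0.0], [-0.0, -0.0, -1.0]]
ft_force: [-1.3, 0.2, 3.1]
grip_width: 0.0217
time_s: 27.78
position: [0.4464, -0.0898, 0.2485]
tool_rot: [[-0.96, -0.282, 0.003], [-0.282, 0.96, -0.002], [-0.003, -0.002, -1.0]]
ft_force: [-0.3, -0.5, -0.8]
grip_width: 0.046
0.182 643 ((445.46490478515625, -90.20977020263672), (21.69230079650879, 21.52145767211914), 17.265905380249023) [ 0.44471521 -0.09021269  0.18597323]
0.11 828 ((442.6698913574219, -90.56234741210938), (40.921119689941406, 46.44086456298828), 15.892274856567383) [ 0.4392381  -0.09180048  0.11261377]
green c=[ 0.6853 -0.0113] tag=[ 0.722  -0.0091] d=0.0367 ang=3.4 n=104 rms=0.0050
yellow c=[0.4122 0.0965] tag=[0.4492 0.1085] d=0.0389 ang=17.8 n=29 rms=0.0036
```

View pics/s11.png

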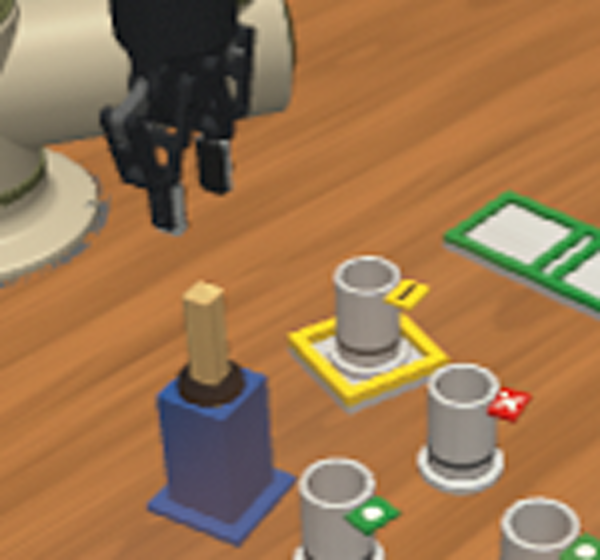

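Brush is back upright with its collar on the rim. Next, the yellow from the brushing nest.

```bash
python3 - <<'E'
from meas import *
goto(.4122,.0972,.041,194.5)
E
python3 -m inch '60 -5 35 0 0; 85 -12 90 0 2; 85 -18 140 0 2; 85 -20 178 0 2; 85 -20 188 30 2; 85 -20 188 70 2; 85 -20 188 110 2; 85 -20 188 140 2; 85 -20 188 158 2; 85 -20 188 158 2'
python3 - <<'E'
from meas import *
goto(.4122,.0972,.041,194.5)
im=cam('wrist'); cv2.imwrite('pics/w12.png',im['color'])
E
```

```text
GOTO d [-20.9 188.1 205.3] turn 1.9  cur yaw -163.6 q6 -133 tilt [-0.002  0.001 -1.   ]
time_s: 29.18
position: [0.411, 0.0965, 0.0877]
tool_rot: [[-0.969, -0.248, -0.005], [-0.248, 0.969, 0.0], [0.004, 0.001, -1.0]]
ft_force: [-0.3, 0.1, -0.0]
grip_width: 0.0849
GOTO d [-1.5  0.3 46.7] turn -0.1  cur yaw -165.6 q6 -107 tilt [-0.005  0.    -1.   ]
```

View pics/w12.png

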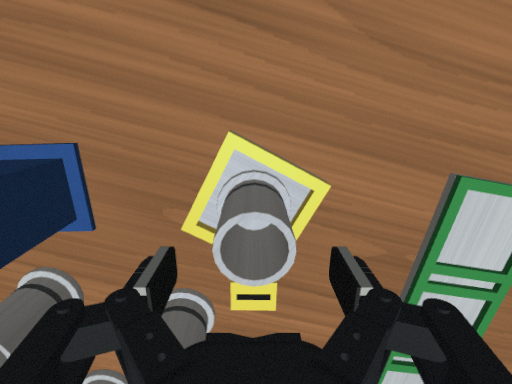

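```bash
python3 -m inch '85 -1 0.3 20 0; 85 -1 0.3 36 0; 85 -1 0.3 45 0; 75 -1 0.3 46 0; 62 -1 0.3 46 0; 54 -1 0.3 46 0; 46 -1 0.3 46 0; 46 -1 0.3 46 0; 46 -1 0.3 46 0; 46 -1 0.3 46 0' 50
python3 -m inch '46 0 0 -4 0; 46 0 0 -12 0; 46 0 0 -28 0; 46 0 0 -50 0; 46 0 0 -75 0; 46 0 0 -90 0; 46 0 0 -90 0'
python3 - <<'E'
from meas import *
p=np.array([.4905,.3165]); a=np.radians(4.4); e=np.array([np.cos(a),np.sin(a)])
for i in (-1,0,1): print(p+i*.105*e)
goto(*(p-.105*e),.13,184.4)
im=cam('wrist'); cv2.imwrite('pics/w13.png',im['color']); held(im,.178)
E
```

```text
time_s: 30.48
position: [0.4132, 0.097, 0.0438]
tool_rot: [[-0.969, -0.248, 0.001], [-0.248, 0.969, -0.0], [-0.001, -0.0, -1.0]]
ft_force: [-0.9, 0.7, 6.1]
grip_width: 0.0497
time_s: 31.35
position: [0.4134, 0.097, 0.1342]
tool_rot: [[-0.969, -0.248, 0.002], [-0.248, 0.969, -0.0], [-0.002, -0.001, -1.0]]
ft_force: [-0.1, 0.0, -3.9]
grip_width: 0.0496
[0.38580946 0.3084445 ]
[0.4905 0.3165]
[0.59519054 0.3245555 ]
GOTO d [-25.7 211.6   4.1] turn 10.0  cur yaw -165.6 q6 -107 tilt [ 0.002 -0.    -1.   ]
rim px 2591 z med 0.1780778074884708
held centre [0.412  0.0966] tool off mm [ 1.  -0.2 -0. ]
```

View pics/w13.png

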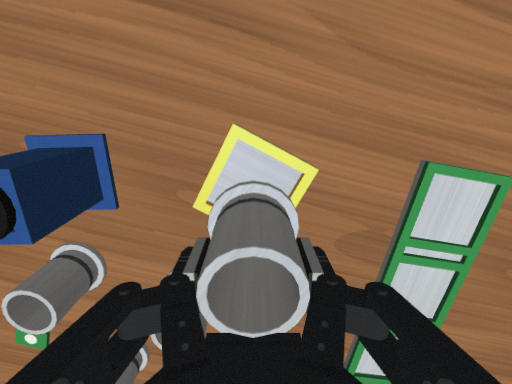

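```bash
python3 -m inch '46 -4 25 0 0; 46 -9 60 0 3; 46 -14 95 0 6; 46 -18 130 0 9; 46 -22 165 0 10; 46 -25 192 0 10; 46 -26 207 0 10; 46 -26 211 0 10; 46 -26 211 0 10'
python3 - <<'E'
from meas import *
for n in ['wrist','top','scene']:
    im=cam(n); cv2.imwrite(f'pics/{n}14.png',im['color'])
    hsv=cv2.cvtColor(im['color'],cv2.COLOR_BGR2HSV)
    cs=comps(masks(im)['green'],300)
    for c,a,l in cs:
        vv,uu=np.nonzero(l); W=onplane(im,np.c_[uu,vv],.014)[:,:2]; print(n,a,c.round(),cv2.minAreaRect((W*1000).astype(np.float32)))
goto(.3858,.3084,.045,184.4)
E
```

```text
time_s: 32.52
position: [0.3859, 0.3073, 0.133]
tool_rot: [[-0.997, -0.076, -0.001], [-0.076, 0.997, -0.001], [0.001, -0.0, -1.0]]
ft_force: [0.3, -0.7, -3.8]
grip_width: 0.0498
wrist 1927 [257. 163.] ((380.90478515625, 309.5987548828125), (83.97949981689453, 92.63983917236328), 4.355903148651123)
top 858 [134. 217.] ((490.635009765625, 317.1039123535156), (301.65264892578125, 93.78694915771484), 4.338836193084717)
scene 627 [327. 135.] ((494.460693359375, 313.10888671875), (302.2874450683594, 98.56661987304688), 4.8135223388671875)
GOTO d [ 0.2  1.2 88.2] turn -0.1  cur yaw -175.7 q6 -70 tilt [-0. -0. -1.]
```

View pics/wrist14.png

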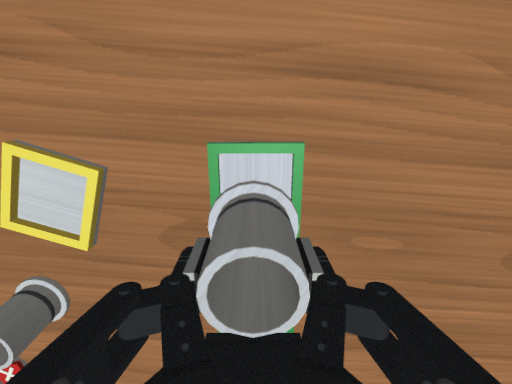

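```bash
python3 -m inch '46 -0.8 1.7 20 0; 46 -0.8 1.7 42 0; 46 -0.8 1.7 62 0; 46 -0.8 1.7 76 0; 46 -0.8 1.7 83 0; 46 -0.8 1.7 87 0; 46 -0.8 1.7 88.5 0; 46 -0.8 1.7 89.5 0; 46 -0.8 1.7 90 0; 46 -0.8 1.7 90 0'
python3 - <<'E'
from meas import *
goto(.3868,.309,.0438,184.4)
E
```

```text
time_s: 33.92
position: [0.3868, 0.3098, 0.0438]
tool_rot: [[-0.997, -0.076, 0.001], [-0.076, 0.997, 0.0], [-0.001, 0.0, -1.0]]
ft_force: [-1.8, -0.2, 4.7]
grip_width: 0.0494
GOTO d [ 0.  -0.8  0. ] turn -0.0  cur yaw -175.6 q6 -69 tilt [ 0.001  0.    -1.   ]
```

```bash
python3 -m inch '54 0 0 0 0; 60 0 0 0 0; 70 0 0 0 0; 82 0 0 0 0; 85 0 0 -4 0; 85 0 0 -30 0; 85 0 0 -70 0; 85 0 0 -115 0; 85 0 0 -150 0; 85 0 0 -150 0'
python3 - <<'E'
from meas import *
im=cam('wrist'); cv2.imwrite('pics/w15.png',im['color'])
im=cam('scene'); c=im['color'][85:245,180:380]; cv2.imwrite('pics/s15.png',cv2.resize(c,None,fx=3.5,fy=3.5,interpolation=cv2.INTER_CUBIC))
show(housings(im)); im=cam('top'); show(housings(im))
h,w=im['range_z'].shape; vv,uu=np.mgrid[:h,:w];P=cloud(im,np.c_[uu.ravel(),vv.ravel()]).reshape(h,w,3)
hsv=cv2.cvtColor(im['color'],cv2.COLOR_BGR2HSV)
for nm,g in [('r',(.555,.06)),('gb',(.561,-.078)),('ga',(.685,-.011))]:
    s=(np.hypot(P[...,0]-g[0],P[...,1]-g[1])<.05)&(abs(P[...,2]-.08)<.0045)&(hsv[...,1]<90)
    Q=onplane(im,np.c_[uu[s],vv[s]],.08)[:,:2]; print(nm,s.sum(),cv2.minEnclosingCircle((Q*1000).astype(np.float32)))
st()
E
```

```text
time_s: 35.17
position: [0.3874, 0.3101, 0.1958]
tool_rot: [[-0.997, -0.076, 0.005], [-0.076, 0.997, 0.002], [-0.005, 0.002, -1.0]]
ft_force: [-0.1, -0.4, -0.0]
grip_width: 0.0853
green c=[ 0.5661 -0.0814] tag=[ 0.6005 -0.0831] d=0.0344 ang=-2.8 n=97 rms=0.0046
green c=[ 0.6902 -0.0146] tag=[ 0.7232 -0.0115] d=0.0331 ang=5.4 n=112 rms=0.0049
red c=[0.5556 0.0551] tag=[0.5878 0.0665] d=0.0342 ang=19.5 n=86 rms=0.0046
green c=[ 0.6855 -0.0112] tag=[ 0.7205 -0.0092] d=0.0350 ang=3.3 n=99 rms=0.0047
green c=[ 0.5606 -0.0776] tag=[ 0.5957 -0.0811] d=0.0353 ang=-5.7 n=97 rms=0.0044
r 104 ((558.900146484375, 60.96137237548828), 35.281166076660156)
gb 90 ((568.494384765625, -78.74269104003906), 32.9155158996582)
ga 88 ((692.6695556640625, -12.390973091125488), 32.711082458496094)
t 35.325 p [0.3861 0.3094 0.1924] R [[-0.997, -0.076, -0.001], [-0.076, 0.997, -0.001], [0.001, -0.001, -1.0]] F [-0.1  0.2 -0.3] g 0.08465973822840438 q [ 25.   18.3  86.7  -0.   75.1 -69.4]
```

View pics/s15.png

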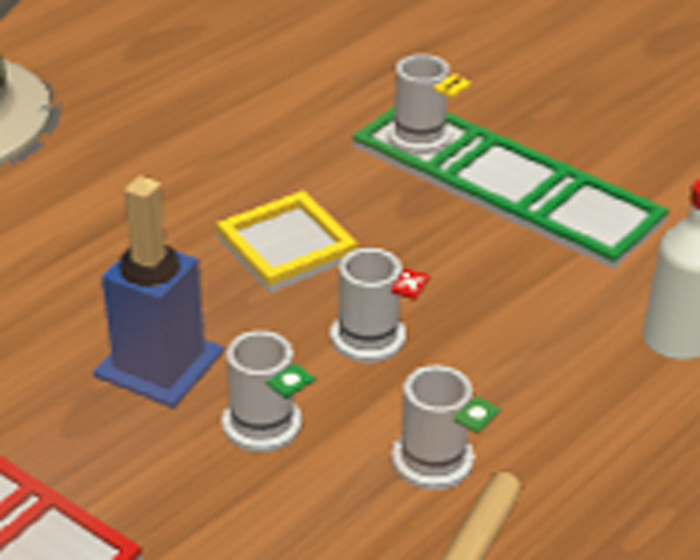

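View pics/w15.png

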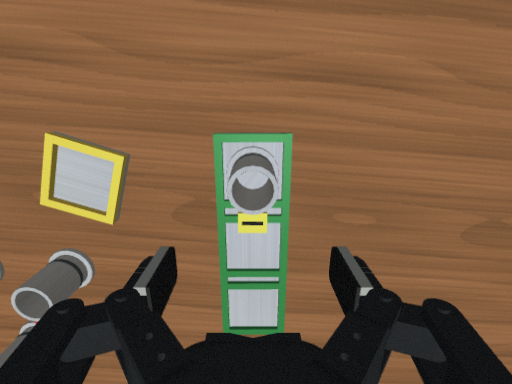

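Run:
```python
from meas import *
goto(.686,-.0115,.14,184)
```

```text
GOTO d [-274.7 -342.8   52.2] turn 0.4  cur yaw -175.6 q6 -69 tilt [-0.001 -0.001 -1.   ]
```

```bash
python3 -m inch '85 -25 -30 0 0; 85 -57 -70 0 0; 85 -90 -112 0 0; 85 -123 -154 0 0; 85 -156 -196 0 0; 85 -190 -238 0 0; 85 -222 -278 5 0; 85 -250 -312 20 0; 85 -272 -340 40 0; 85 -275 -343 52 0'
python3 -m inch '85 0 0 0 0; 85 0 0 0 0'
cat >> meas.py <<'E'
def loc(im,g,z=.08,col='green'):
    h,w=im['range_z'].shape; vv,uu=np.mgrid[:h,:w];P=cloud(im,np.c_[uu.ravel(),vv.ravel()]).reshape(h,w,3)
    hsv=cv2.cvtColor(im['color'],cv2.COLOR_BGR2HSV)
    s=(np.hypot(P[...,0]-g[0],P[...,1]-g[1])<.034)&(abs(P[...,2]-z)<.004)&(hsv[...,1]<70)&(hsv[...,2]>100)
    Q=onplane(im,np.c_[uu[s],vv[s]],z)[:,:2]
    f=least_squares(lambda c:np.hypot(Q[:,0]-c[0],Q[:,1]-c[1])-.0232,Q.mean(0),loss='soft_l1',f_scale=.002)
    m=(masks(im)[col]>0)&(abs(P[...,2]-z+.005)<.006)&(np.hypot(P[...,0]-g[0],P[...,1]-g[1])<.07)
    a=None
    if m.sum()>15:
        W=onplane(im,np.c_[uu[m],vv[m]],z-.004)[:,:2]; t=np.array(cv2.minAreaRect((W*1000).astype(np.float32))[0])/1000-f.x; a=(np.degrees(np.arctan2(t[1],t[0])).round(1),np.hypot(*t).round(4))
    print('loc',s.sum(),f.x.round(4),'tag ang,d',a); return f.x
E
python3 - <<'E'
from meas import *
im=cam('wrist'); cv2.imwrite('pics/w16.png',im['color']); loc(im,(.686,-.0115)); loc(cam('scene'),(.690,-.0145))
goto(.686,-.0115,.033,184)
E
```

```text
time_s: 36.58
position: [0.6869, -0.0133, 0.1378]
tool_rot: [[-0.997, -0.074, -0.004], [-0.074, 0.997, 0.001], [0.004, 0.001, -1.0]]
ft_force: [-0.3, -0.4, 0.1]
grip_width: 0.0848
time_s: 36.83
position: [0.6865, -0.0104, 0.1419]
tool_rot: [[-0.997, -0.077, 0.001], [-0.077, 0.997, 0.0], [-0.001, -0.0, -1.0]]
ft_force: [0.7, -0.3, 0.6]
grip_width: 0.0846
loc 1029 [ 0.6848 -0.0123] tag ang,d (np.float64(5.4), np.float64(0.0362))
loc 89 [ 0.6889 -0.0144] tag ang,d (np.float64(4.7), np.float64(0.0344))
GOTO d [  1.   -0.8 109.3] turn 0.4  cur yaw -175.6 q6 -105 tilt [ 0.001 -0.    -1.   ]
```

View pics/w16.png

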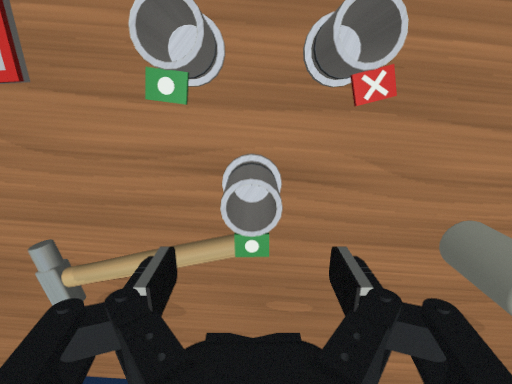

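```bash
python3 - <<'E'
from meas import *
print(onplane(cam('top'),[(243,140),(262,136),(318,122)],.015).round(3))
goto(.6855,-.012,.035,185)
E
python3 -m inch '85 1 -1.3 30 -1; 85 1 -1.3 60 -1; 85 1 -1.3 85 -1; 85 1 -1.3 100 -1; 85 1 -1.3 106 -1; 75 1 -1.3 107 -1; 62 1 -1.3 107 -1; 54 1 -1.3 107 -1; 54 1 -1.3 107 -1'
```

```text
[[ 0.753 -0.003  0.015]
 [ 0.768 -0.062  0.015]
 [ 0.819 -0.235  0.015]]
GOTO d [  1.5  -1.1 107.3] turn -0.6  cur yaw -175.6 q6 -105 tilt [ 0.001 -0.    -1.   ]
time_s: 38.1
position: [0.6861, -0.0129, 0.0346]
tool_rot: [[-0.996, -0.093, 0.001], [-0.093, 0.996, -0.0], [-0.001, -0.0, -1.0]]
ft_force: [-0.2, 1.0, 0.5]
grip_width: 0.0545
```

```bash
python3 -m inch '46 0 0 0 0; 46 0 0 0 0; 46 0 0 0 0; 46 0 0 0 0; 46 0 0 -4 0; 46 0 0 -14 0; 46 0 0 -34 0; 46 0 0 -60 0; 46 0 0 -88 0; 46 0 0 -100 0' 50
python3 - <<'E'
from meas import *
im=cam('wrist');  held(im,.178)
goto(.5955,.325,.135,184.4)
E
```

```text
time_s: 39.35
position: [0.6864, -0.0129, 0.136]
tool_rot: [[-0.996, -0.093, 0.002], [-0.093, 0.996, -0.001], [-0.002, -0.001, -1.0]]
ft_force: [0.2, -0.5, -2.8]
grip_width: 0.0498
rim px 2479 z med 0.18101718846237433
held centre [ 0.6852 -0.0132] tool off mm [ 1.4 -0.1 -0. ]
GOTO d [ 59.1 345.    1.3] turn 1.0  cur yaw -174.6 q6 -106 tilt [ 0.003 -0.001 -1.   ]
```

```bash
python3 -m inch '46 4 20 0 0; 46 10 55 0 1; 46 17 98 0 1; 46 24 142 0 1; 46 31 186 0 1; 46 39 230 0 1; 46 47 275 0 1; 46 54 312 0 1; 46 57.5 338 0 1; 46 57.5 345 0 1'
python3 -m inch '46 0 0 0 0; 46 0 0 0 0'
python3 - <<'E'
from meas import *
for n in ['wrist']:
    im=cam(n); cv2.imwrite(f'pics/w17.png',im['color'])
    for c,a,l in comps(masks(im)['green'],300):
        vv,uu=np.nonzero(l); W=onplane(im,np.c_[uu,vv],.014)[:,:2]; print(n,a,c.round(),cv2.minAreaRect((W*1000).astype(np.float32)))
goto(.597,.325,.045,184.4)
E
```

```text
time_s: 40.65
position: [0.5948, 0.3273, 0.1329]
tool_rot: [[-0.997, -0.079, -0.002], [-0.079, 0.997, -0.001], [0.003, -0.0, -1.0]]
ft_force: [-0.5, 0.5, -4.0]
grip_width: 0.0495
time_s: 40.9
position: [0.5967, 0.3243, 0.1339]
tool_rot: [[-0.997, -0.075, -0.001], [-0.075, 0.997, -0.0], [0.001, -0.0, -1.0]]
ft_force: [-0.6, -0.8, -3.7]
grip_width: 0.0494
wrist 7011 [256.  91.] ((531.194091796875, 321.53265380859375), (199.752197265625, 93.0190200805664), 4.5714898109436035)
GOTO d [-0.3  0.8 89. ] turn -0.1  cur yaw -175.7 q6 -76 tilt [-0. -0. -1.]
```

View pics/w17.png

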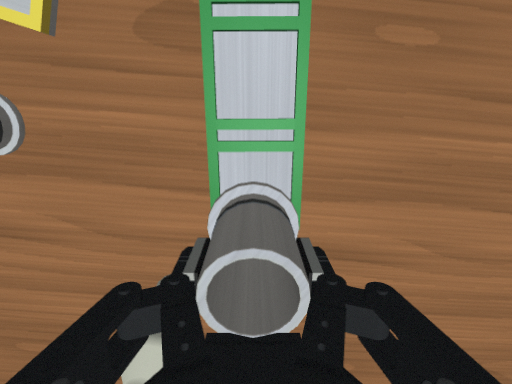

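```bash
python3 -m inch '46 -0.3 1.6 20 0; 46 -0.3 1.6 42 0; 46 -0.3 1.6 62 0; 46 -0.3 1.6 76 0; 46 -0.3 1.6 84 0; 46 -0.3 1.6 88 0; 46 -0.3 1.6 90 0; 46 -0.3 1.6 91.5 0; 46 -0.3 1.6 92 0; 46 -0.3 1.6 92 0'
```

```text
time_s: 42.2
position: [0.5968, 0.327, 0.0427]
tool_rot: [[-0.997, -0.076, 0.001], [-0.076, 0.997, 0.0], [-0.001, 0.0, -1.0]]
ft_force: [-1.3, -0.8, -1.1]
grip_width: 0.0495
```

```bash
python3 -m inch '46 0 -0.5 0.7 0; 54 0 -0.5 0.7 0; 60 0 -0.5 0.7 0; 70 0 -0.5 0.7 0; 82 0 -0.5 0 0; 85 0 -0.5 -4 0; 85 0 -0.5 -30 0; 85 0 -0.5 -70 0; 85 0 -0.5 -115 0; 85 0 -0.5 -150 0'
python3 - <<'E'
from meas import *
im=cam('wrist'); cv2.imwrite('pics/w18.png',im['color'])
im=cam('scene'); c=im['color'][85:245,200:400]; cv2.imwrite('pics/s18.png',cv2.resize(c,None,fx=3.5,fy=3.5,interpolation=cv2.INTER_CUBIC))
show(housings(im)); im=cam('top'); show(housings(im))
goto(.561,-.078,.14,176)
E
```

```text
time_s: 43.45
position: [0.5968, 0.3265, 0.1947]
tool_rot: [[-0.997, -0.076, 0.002], [-0.076, 0.997, 0.001], [-0.002, 0.001, -1.0]]
ft_force: [0.1, 0.4, -1.1]
grip_width: 0.0853
green c=[ 0.5657 -0.0815] tag=[ 0.6005 -0.0831] d=0.0348 ang=-2.6 n=94 rms=0.0038
red c=[0.5558 0.0553] tag=[0.5878 0.0665] d=0.0340 ang=19.3 n=84 rms=0.0044
green c=[ 0.5607 -0.0776] tag=[ 0.5957 -0.0811] d=0.0352 ang=-5.6 n=103 rms=0.0049
yellow c=[0.3873 0.3073] tag=[0.424  0.3152] d=0.0375 ang=12.0 n=44 rms=0.0042
GOTO d [  67.1 -400.7   53.8] turn 8.4  cur yaw -175.6 q6 -76 tilt [ 0.004  0.001 -1.   ]
```

View pics/s18.png

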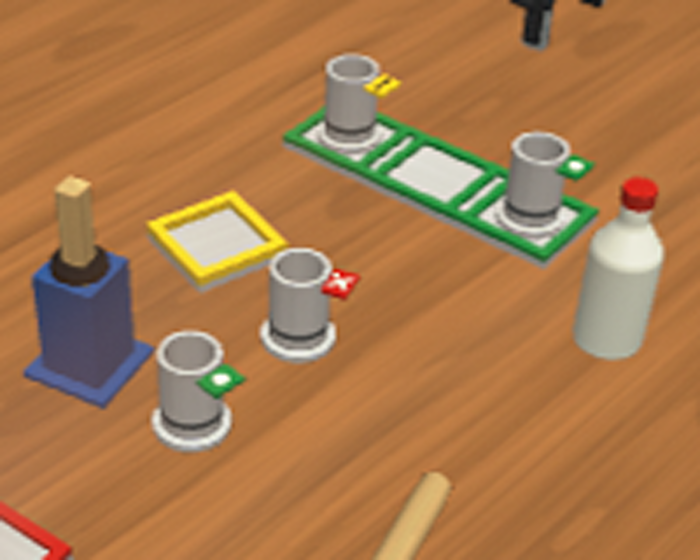

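View pics/w18.png

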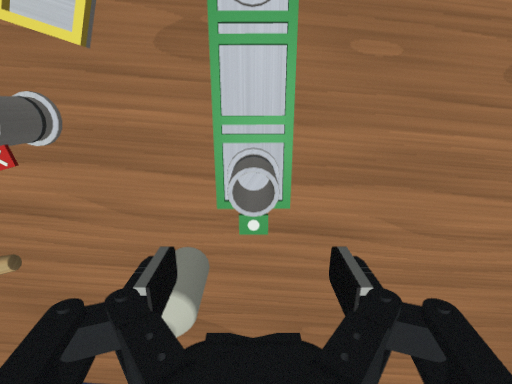

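Both placed housings sit inside their nests. For green_b I turn the wrist by half so the camera side faces away from the brush handle.

```bash
python3 -m inch '85 5 -20 -5 8; 85 12 -60 -15 18; 85 20 -100 -20 28; 85 28 -145 -20 38; 85 36 -190 -20 48; 85 43 -235 -20 58; 85 50 -280 -20 68; 85 58 -320 -20 78; 85 64 -360 -20 88; 85 67 -390 -20 98'
python3 - <<'E'
from meas import *
goto(.561,-.078,.2,-4)
E
```

```text
time_s: 44.85
position: [0.5588, -0.069, 0.2111]
tool_rot: [[0.07, 0.998, -0.002], [0.998, -0.07, 0.001], [0.0, -0.002, -1.0]]
ft_force: [0.5, 0.0, -0.6]
grip_width: 0.0854
GOTO d [-8.8  2.8 11. ] turn 90.0  cur yaw 86.0 q6 -15 tilt [-0.002  0.001 -1.   ]
```

```bash
python3 -m inch '85 -9 2.8 10 10; 85 -9 2.8 15 20; 85 -9 2.8 20 30; 85 -9 2.8 20 40; 85 -9 2.8 20 50; 85 -9 2.8 20 60; 85 -9 2.8 20 70; 85 -9 2.8 20 80; 85 -9 2.8 20 88; 85 -9 2.8 20 90'
python3 - <<'E'
from meas import *
im=cam('wrist'); cv2.imwrite('pics/w19.png',im['color']); loc(im,(.561,-.078)); loc(cam('top'),(.561,-.078))
goto(.561,-.078,.035,-4)
E
```

```text
time_s: 46.1
position: [0.5613, -0.0766, 0.1912]
tool_rot: [[0.998, -0.064, -0.002], [-0.064, -0.998, 0.001], [-0.002, -0.001, -1.0]]
ft_force: [-0.7, 0.2, 0.4]
grip_width: 0.0849
loc 764 [ 0.5621 -0.0786] tag ang,d (np.float64(-3.1), np.float64(0.0349))
loc 16 [ 0.5587 -0.0773] tag ang,d None
GOTO d [ -0.2   1.4 156.6] turn 0.4  cur yaw -3.6 q6 74 tilt [-0.001  0.    -1.   ]
```

View pics/w19.png

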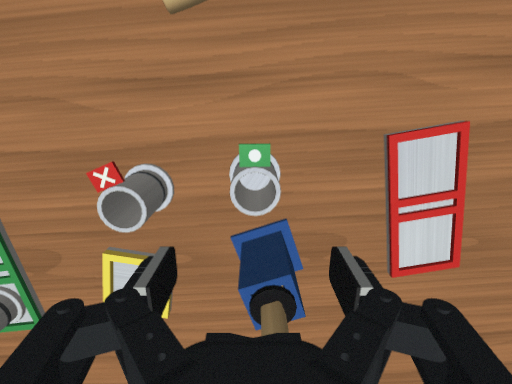

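```bash
python3 -m inch '85 0.5 1.7 30 0; 85 0.5 1.7 65 0; 85 0.5 1.7 100 0; 85 0.5 1.7 130 0; 85 0.5 1.7 148 0; 85 0.5 1.7 155 0; 75 0.5 1.7 156 0; 62 0.5 1.7 156 0; 54 0.5 1.7 156 0; 54 0.5 1.7 156 0'
python3 -m inch '46 0 0 0 0; 46 0 0 0 0; 46 0 0 0 0; 46 0 0 0 0; 46 0 0 -4 0; 46 0 0 -14 0; 46 0 0 -34 0; 46 0 0 -60 0; 46 0 0 -88 0; 46 0 0 -110 0' 50
python3 - <<'E'
from meas import *
st(); im=cam('wrist');  held(im,.19); cv2.imwrite('pics/w20.png',im['color'])
goto(.4905,.3178,.15,4.4)
E
```

```text
time_s: 47.45
position: [0.5623, -0.0785, 0.0366]
tool_rot: [[0.998, -0.063, 0.001], [-0.063, -0.998, -0.0], [0.001, 0.0, -1.0]]
ft_force: [0.1, -0.8, 0.2]
grip_width: 0.0539
time_s: 48.7
position: [0.5621, -0.0784, 0.1477]
tool_rot: [[0.998, -0.063, 0.0], [-0.063, -0.998, -0.0], [0.0, 0.0, -1.0]]
ft_force: [-0.2, 0.3, -4.0]
grip_width: 0.0495
t 48.7 p [ 0.5621 -0.0784  0.1477] R [[0.998, -0.063, 0.0], [-0.063, -0.998, -0.0], [0.0, 0.0, -1.0]] F [-0.2  0.3 -4. ] g 0.04945436175325788 q [-19.9  27.7  79.2   0.   73.1  73.7]
rim px 3002 z med 0.19037692669780004
held centre [ 0.5629 -0.0785] tool off mm [-0.3 -0.2 -0. ]
GOTO d [ -97.6 -391.1   -0.6] turn -8.0  cur yaw -3.6 q6 74 tilt [ 0.005 -0.002 -1.   ]
```

View pics/w20.png

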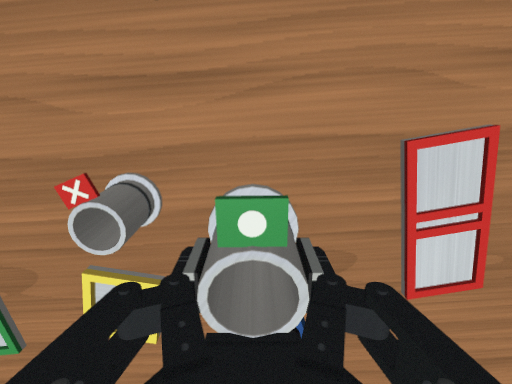

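```bash
python3 -m inch '46 -4 -15 -20 0; 46 -12 -50 -20 -2; 46 -24 -97 -20 -4; 46 -37 -147 -20 -6; 46 -49 -197 -20 -8; 46 -62 -247 -20 -8; 46 -74 -297 -20 -8; 46 -86 -345 -20 -8; 46 -96 -380 -20 -8; 46 -98 -391 -20 -8'
python3 -m inch '46 0 0 0 0; 46 0 0 0 0'
python3 - <<'E'
from meas import *
im=cam('wrist'); cv2.imwrite('pics/w21.png',im['color'])
goto(.4905,.3178,.0446,4.4)
E
```

```text
time_s: 50.0
position: [0.4881, 0.3197, 0.1657]
tool_rot: [[0.997, 0.079, -0.001], [0.079, -0.997, -0.0], [-0.001, 0.0, -1.0]]
ft_force: [-0.1, -0.3, -3.0]
grip_width: 0.0499
time_s: 50.25
position: [0.4895, 0.3169, 0.1661]
tool_rot: [[0.997, 0.075, -0.0], [0.075, -0.997, -0.0], [-0.0, 0.0, -1.0]]
ft_force: [0.1, 0.3, -3.2]
grip_width: 0.0492
GOTO d [  1.   -0.9 121.6] turn -0.1  cur yaw 4.3 q6 107 tilt [-0. -0. -1.]
```

View pics/w21.png

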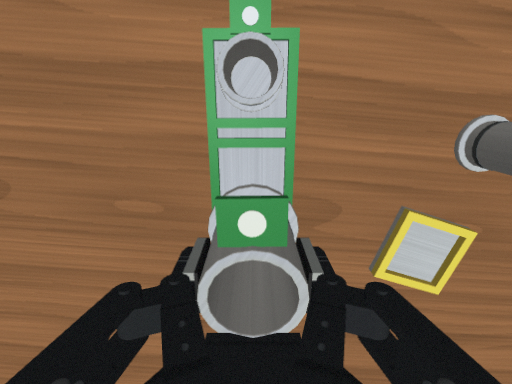

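```bash
python3 -m inch '46 1 -0.9 25 0; 46 1 -0.9 50 0; 46 1 -0.9 75 0; 46 1 -0.9 95 0; 46 1 -0.9 108 0; 46 1 -0.9 115 0; 46 1 -0.9 119 0; 46 1 -0.9 121 0; 46 1 -0.9 122 0; 46 1 -0.9 122 0'
python3 - <<'E'
from meas import *
goto(.4905,.3178,.0446,4.4)
E
```

```text
time_s: 51.55
position: [0.4903, 0.319, 0.0447]
tool_rot: [[0.997, 0.076, 0.001], [0.076, -0.997, 0.0], [0.001, -0.0, -1.0]]
ft_force: [-0.3, -0.8, 0.0]
grip_width: 0.0494
GOTO d [0.1 1.2 0.1] turn -0.0  cur yaw 4.4 q6 107 tilt [ 0.001  0.    -1.   ]
```

```bash
python3 -m inch '46 0 0.8 0.7 0; 54 0 0.8 0.7 0; 60 0 0.8 0.7 0; 70 0 0.8 0.7 0; 82 0 0.8 0 0; 85 0 0.8 -4 0; 85 0 0.8 -30 0; 85 0 0.8 -70 0; 85 0 0.8 -115 0; 85 0 0.8 -150 0'
python3 - <<'E'
from meas import *
im=cam('wrist'); cv2.imwrite('pics/w22.png',im['color'])
im=cam('scene'); cv2.imwrite('pics/s22.png',im['color']); show(housings(im)); cv2.imwrite('pics/t22.png',cam('top')['color'])
goto(.5515,.0595,.15,20)
E
```

```text
time_s: 52.8
position: [0.4903, 0.3182, 0.1965]
tool_rot: [[0.997, 0.076, 0.002], [0.076, -0.997, 0.001], [0.002, -0.001, -1.0]]
ft_force: [0.5, 0.4, -0.8]
grip_width: 0.0851
red c=[0.5555 0.0554] tag=[0.5878 0.0665] d=0.0342 ang=19.0 n=82 rms=0.0044
GOTO d [ 40.8 262.8  46. ] turn -15.6  cur yaw 4.4 q6 107 tilt [ 0.004  0.001 -1.   ]
```

View pics/s22.png

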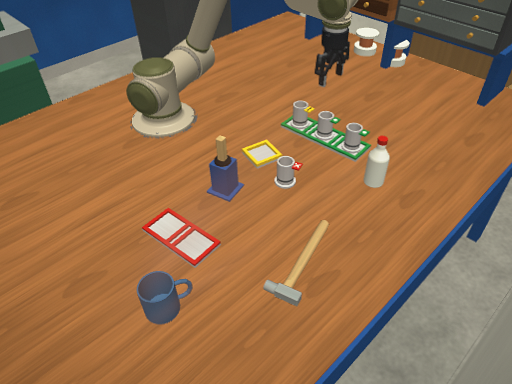

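View pics/w22.png

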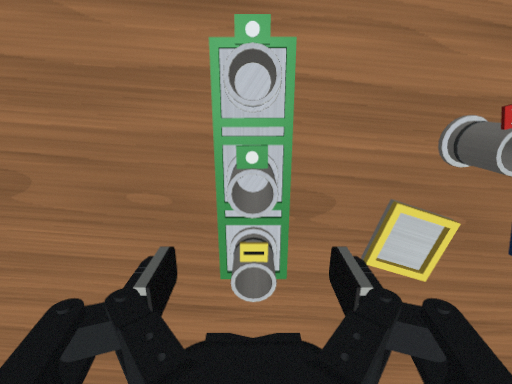

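All three pass nests are filled and the housings are upright. Now the red one.

```bash
python3 -m inch '85 4 25 -5 0; 85 10 70 -5 -4; 85 17 120 -5 -9; 85 25 170 -5 -14; 85 33 215 -5 -16; 85 38 245 5 -16; 85 41 260 25 -16; 85 41 263 44 -16; 85 41 263 46 -16'
python3 - <<'E'
from meas import *
im=cam('wrist'); cv2.imwrite('pics/w23.png',im['color']); loc(im,(.5515,.0595),.08,'red')
goto(.5515,.0595,.035,20)
E
```

```text
time_s: 54.08
position: [0.55, 0.0589, 0.1463]
tool_rot: [[0.938, 0.347, -0.004], [0.347, -0.938, 0.0], [-0.004, -0.002, -1.0]]
ft_force: [-0.4, -0.3, 0.7]
grip_width: 0.085
loc 1078 [0.5519 0.0587] tag ang,d (np.float64(17.7), np.float64(0.0347))
GOTO d [1.400e+00 1.000e-01 1.121e+02] turn 0.3  cur yaw 20.3 q6 64 tilt [-0.003  0.    -1.   ]
```

View pics/w23.png

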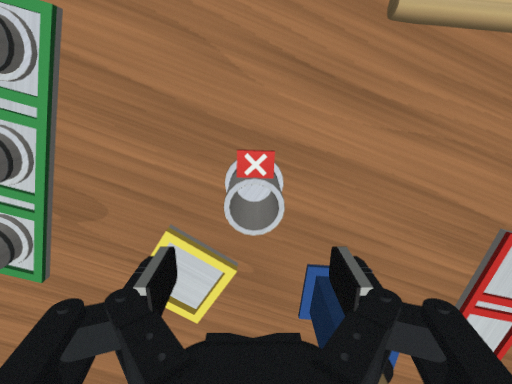

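```bash
python3 -m inch '85 1.3 0.6 30 1; 85 1.3 0.6 60 1; 85 1.3 0.6 88 1; 85 1.3 0.6 104 1; 85 1.3 0.6 111 1; 75 1.3 0.6 112 1; 62 1.3 0.6 112 1; 54 1.3 0.6 112 1; 54 1.3 0.6 112 1'
python3 -m inch '46 0 0 0 0; 46 0 0 0 0; 46 0 0 0 0; 46 0 0 0 0; 46 0 0 -4 0; 46 0 0 -14 0; 46 0 0 -34 0; 46 0 0 -60 0; 46 0 0 -88 0; 46 0 0 -100 0' 50
python3 - <<'E'
from meas import *
s=st(); im=cam('wrist');  held(im,.18)
p=np.array([.5065,-.2965]); a=np.radians(6.6); e=np.array([np.cos(a),np.sin(a)])
for i in (-1,1): print(p+i*.0525*e)
goto(*(p+.0525*e),.22,6.6)
E
```

```text
time_s: 55.25
position: [0.5526, 0.0589, 0.0366]
tool_rot: [[0.943, 0.331, 0.001], [0.331, -0.943, -0.0], [0.001, 0.0, -1.0]]
ft_force: [0.3, 0.2, 0.6]
grip_width: 0.0542
time_s: 56.5
position: [0.5528, 0.0589, 0.1378]
tool_rot: [[0.943, 0.331, 0.002], [0.332, -0.943, -0.0], [0.002, 0.001, -1.0]]
ft_force: [-0.2, 1.0, -5.0]
grip_width: 0.0497
t 56.5 p [0.5528 0.0589 0.1378] R [[0.943, 0.331, 0.002], [0.332, -0.943, -0.0], [0.002, 0.001, -1.0]] F [-0.2  1.  -5. ] g 0.04972146253386703 q [-6.1 27.2 82.  -0.  70.7 64.5]
rim px 2954 z med 0.1804887884343469
held centre [0.5531 0.0589] tool off mm [ 0. -0.  0.]
[ 0.45434793 -0.3025342 ]
[ 0.55865207 -0.2904658 ]
GOTO d [-110.3  331.6  -81.4] turn 12.8  cur yaw 19.4 q6 65 tilt [ 0.003 -0.    -1.   ]
```

```bash
python3 -m inch '46 -3 12 -20 0; 46 -14 44 -28 4; 46 -29 88 -28 8; 46 -44 132 -28 13; 46 -59 176 -28 13; 46 -74 220 -28 13; 46 -88 264 -28 13; 46 -101 304 -28 13; 46 -109 326 -28 13; 46 -110 331 -28 13'
python3 -m inch '46 0 0 0 0; 46 0 0 0 0'
python3 - <<'E'
from meas import *
for n in ['wrist','top']:
    im=cam(n); cv2.imwrite(f'pics/{n}24.png',im['color'])
    hsv=cv2.cvtColor(im['color'],cv2.COLOR_BGR2HSV); m=(((hsv[...,0]<6)|(hsv[...,0]>172))&(hsv[...,1]>150)&(hsv[...,2]>110)).astype(np.uint8)
    for c,a,l in comps(m,200):
        vv,uu=np.nonzero(l); W=onplane(im,np.c_[uu,vv],.014)[:,:2]; print(n,a,c.round(),cv2.minAreaRect((W*1000).astype(np.float32)))
goto(.5587,-.2905,.0446,6.6)
E
```

```text
time_s: 57.8
position: [0.558, -0.2905, 0.1632]
tool_rot: [[0.994, 0.109, -0.001], [0.109, -0.994, 0.001], [-0.001, -0.001, -1.0]]
ft_force: [0.3, 1.3, -5.1]
grip_width: 0.0499
time_s: 58.05
position: [0.5586, -0.2885, 0.1643]
tool_rot: [[0.994, 0.112, -0.0], [0.112, -0.994, 0.0], [-0.0, -0.0, -1.0]]
ft_force: [-0.5, -0.0, -4.4]
grip_width: 0.0496
wrist 4281 [254. 197.] ((540.6419677734375, -292.53302001953125), (130.31695556640625, 93.98991394042969), 6.6114821434021)
GOTO d [-1.000e-01  1.700e+00  1.198e+02] turn -0.2  cur yaw 6.4 q6 45 tilt [ 0.  0. -1.]
```

View pics/wrist24.png

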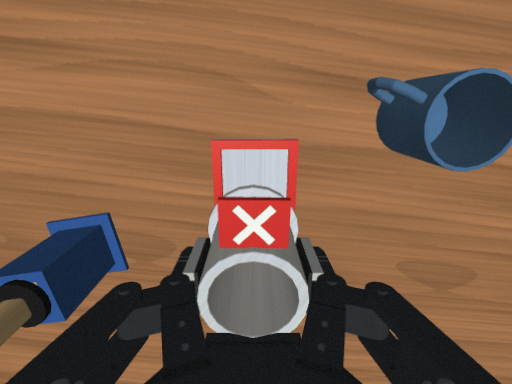

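View pics/top24.png

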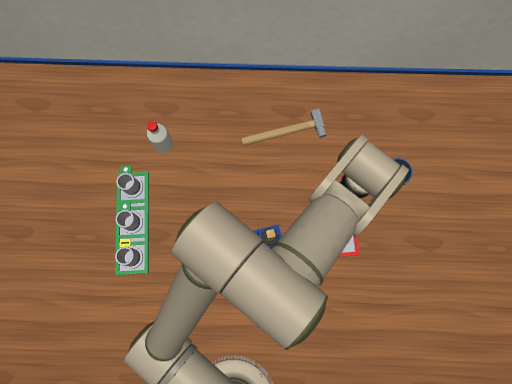

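```bash
python3 -m inch '46 0 1.7 25 0; 46 0 1.7 50 0; 46 0 1.7 75 0; 46 0 1.7 95 0; 46 0 1.7 107 0; 46 0 1.7 114 0; 46 0 1.7 118 0; 46 0 1.7 119 0; 46 0 1.7 120 0; 46 0 1.7 120 0'
python3 - <<'E'
from meas import *
goto(.5587,-.2905,.0446,6.6)
E
```

```text
time_s: 59.4
position: [0.5588, -0.2917, 0.0448]
tool_rot: [[0.994, 0.111, 0.001], [0.111, -0.994, -0.001], [0.001, 0.001, -1.0]]
ft_force: [0.2, 0.4, -1.6]
grip_width: 0.0494
GOTO d [ 0.  -1.2  0.2] turn -0.2  cur yaw 6.4 q6 45 tilt [ 0.001 -0.001 -1.   ]
```

```bash
python3 -m inch '46 0 -0.8 0.7 0; 54 0 -0.8 0.7 0; 60 0 -0.8 0.7 0; 70 0 -0.8 0.7 0; 82 0 -0.8 0 0; 85 0 -0.8 -4 0; 85 0 -0.8 -30 0; 85 0 -0.8 -70 0; 85 0 -0.8 -115 0; 85 0 -0.8 -160 0'
python3 -m inch '85 -15 -5 -180 0; 85 -45 -10 -190 0; 85 -85 -10 -190 0; 85 -125 -10 -190 0; 85 -160 -10 -190 0; 85 -180 -10 -190 0; 85 -180 -10 -190 0'
python3 - <<'E'
from meas import *
st()
im=cam('wrist'); cv2.imwrite('pics/w25.png',im['color'])
im=cam('scene'); cv2.imwrite('pics/s25.png',cv2.resize(im['color'][80:330,120:420],None,fx=2.6,fy=2.4,interpolation=cv2.INTER_CUBIC))
im=cam('top'); cv2.imwrite('pics/t25.png',cv2.resize(im['color'][110:280,100:420],None,fx=2.4,fy=2.4,interpolation=cv2.INTER_CUBIC)); 
for g,c in [((.386,.309),'yellow'),((.4905,.3175),'green'),((.595,.326),'green'),((.5587,-.2905),'red')]: loc(im,g,.088,c)
im=cam('scene')
for g,c in [((.390,.306),'yellow'),((.4945,.3145),'green'),((.599,.323),'green'),((.5627,-.2935),'red')]: loc(im,g,.088,c)
E
```

```text
time_s: 60.65
position: [0.5584, -0.2906, 0.206]
tool_rot: [[0.994, 0.111, 0.0], [0.111, -0.994, -0.0], [0.0, 0.0, -1.0]]
ft_force: [0.8, -0.0, -0.1]
grip_width: 0.0851
time_s: 61.52
position: [0.3781, -0.3008, 0.3944]
tool_rot: [[0.994, 0.11, 0.0], [0.11, -0.994, 0.0], [0.0, 0.0, -1.0]]
ft_force: [0.8, -0.2, 0.2]
grip_width: 0.0852
t 61.525 p [ 0.3781 -0.3008  0.3944] R [[0.994, 0.11, 0.0], [0.11, -0.994, 0.0], [0.0, 0.0, -1.0]] F [ 0.8 -0.2  0.2] g 0.08521661406673475 q [-52.6  11.1  63.4   0.  105.5  31.1]
loc 89 [0.3865 0.3093] tag ang,d (np.float64(2.9), np.float64(0.0358))
loc 81 [0.4888 0.318 ] tag ang,d (np.float64(3.7), np.float64(0.0369))
loc 81 [0.5963 0.3262] tag ang,d (np.float64(176.4), np.float64(0.0116))
loc 86 [ 0.5567 -0.2904] tag ang,d (np.float64(5.4), np.float64(0.0362))
loc 39 [0.391  0.3063] tag ang,d (np.float64(3.6), np.float64(0.0341))
loc 55 [0.4935 0.3157] tag ang,d (np.float64(2.6), np.float64(0.0354))
loc 50 [0.599  0.3222] tag ang,d (np.float64(179.2), np.float64(0.01))
loc 99 [ 0.5608 -0.2935] tag ang,d (np.float64(5.5), np.float64(0.0361))
```

View pics/s25.png

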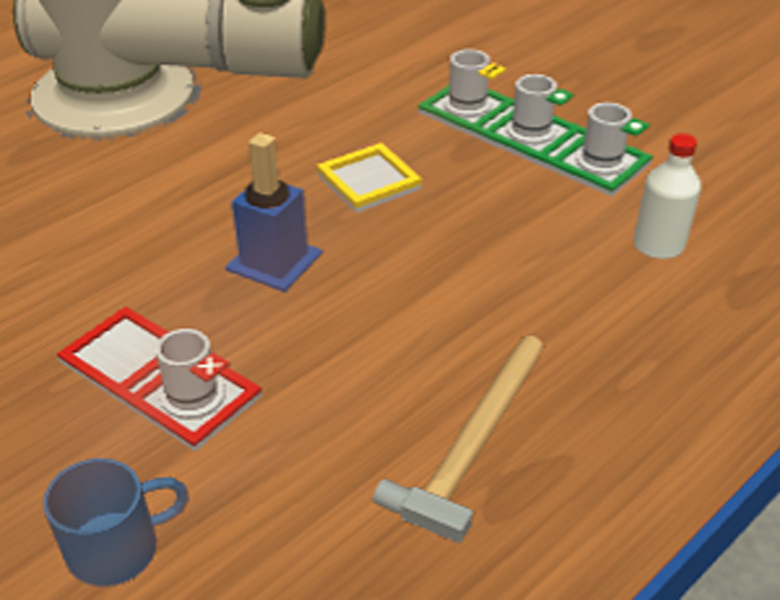

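View pics/t25.png

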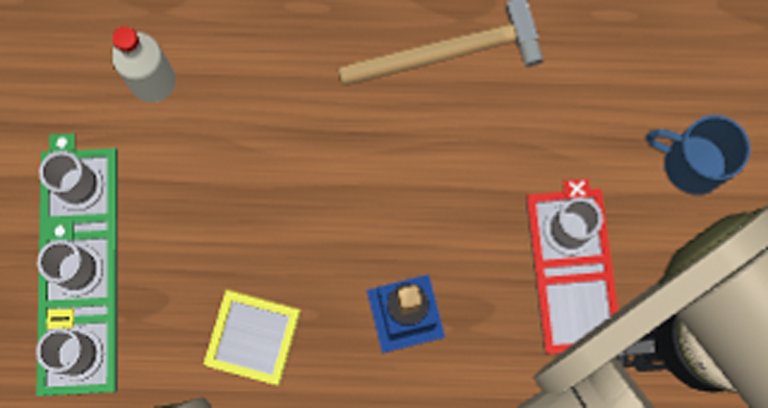

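View pics/w25.png

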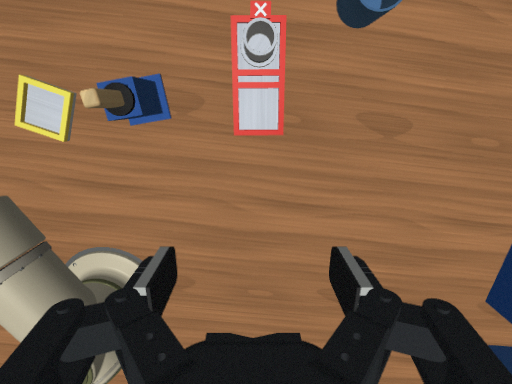

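The views show three tagged housings filling the pass tray, the red one inside a reject nest, the brush upright, and the bystanders where they were. Handing in.

Run:
```python
from rig import env
print(env.close_job())
```

```text
the job is handed in; nothing more can be done
None
```

The job is done and handed in at about 62 s of the 210 s allowed. Two green housings, one red and the yellow were on the bench.

**What I did**
- **Brushing:** I put the yellow housing in the brushing nest and let it go. The brush went down to felt contact at the bore bottom (13–22 N) and back to the mouth three times. I then put the brush back upright in its holder.
- **Pass tray:** yellow is in nest 1 and the two greens are in nests 2 and 3.
- **Reject tray:** the red housing is in the far nest.

**Last checks**
- **Housings:** each housing's rim is at about 88 mm in both the top and scene views, so they stand upright and flush. They sit within about 2 mm of the nest centres, and the gripper is well clear of everything.
- **Brush and bystanders:** the brush is upright with its collar on the rim. The bottle, hammer and mug look unmoved.
- **No knock seen:** I measured each housing again before gripping it, and none had moved.

**Disagreements**
- The scene camera read about 4 mm in x and 3 mm in y off the top and wrist cameras throughout. I relied on the top and wrist.
- On the upstrokes the brush tip stopped about 1 mm below the bore mouth, by the tool readings, before I drew it out fully after the third.
- In my final tag-direction check, the reading for the green in nest 3 was thrown off, I think by the green rail behind it. The picture shows it correctly placed.

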